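# Serve a tasting glass round the hand-over track

## Robot

A 6-joint arm with a two-finger parallel gripper is mounted at the origin on a cart in front of the work surface, level with it; the furniture and walls round the work are solid. World frame = base frame: x ahead of the robot, y to its left, z up, the work surface at z = 0. Lengths are in m, angles in rad, forces in N, time in s.
With the tool pointing down it reaches from about 0.3 to 0.875 m from the base axis. Payload 6.4 kg.
Tool frame: the origin (TCP) lies between the finger pads; the fingertips stand 11 mm ahead of it and the grasp point (between the pads) lies 8 mm behind it (ctrl.tcp_to_tips is the y of the fingertips in the tool frame, in m); y points along the fingers, x is the direction in which the jaws open and shut, and the axes are right-handed (so a half turn about y gives the same grasp; the last joint's range is limited). The gripper opens to 85 mm and grips with 20 to 120 N. Pads are 22 mm wide; open, the fingers measure 114 mm over their backs; the gripper's body (76 mm by 85 mm) begins 54 mm behind the grasp point. The pads swing forward as they close: fully open they stand 13 mm farther back than shut.
Start: joints at [1.116, 0.181, 1.607, -0, 1.354, -0.206], TCP at [0.142, 0.557, 0.216] pointing down, gripper open.
Joint ranges: [-2.99, 2.99], [-0.89, 2.07], [0.3, 2.58], [-1.14, 4.28], [0, 2.63], [-3.12, 3.12]. Speed limits (rad/s): [2.57, 2.57, 3.01, 3.14, 3.14, 3.14].

## Interface

Orientations are given as a unit quaternion [w, x, y, z].
In Python, from bench import ctrl gives the robot as it stands.
- The arm moves only by the tool apply_moves, never from a script. Its argument "plan" is text: rows parted by semicolons, each of 7 numbers parted by spaces: the shift along the tool's x, y, z each as a share of 0.05 m, from -1 to 1, then the turn, a rotation vector about the tool's x, y, z each as a share of 0.12 rad, from -1 to 1, then the opening, from 0 (shut) to 1 (fully open). In form: dx dy dz wx wy wz claw; .... A call has exactly 5 rows; each row shifts and turns the commanded pose from where the row before left it, along the tool's axes as they then stand; what a row does not reach is not made up. A row lasts 1/10 s, in which the tool goes at most 50 mm and 8.59 degrees, less where a joint would pass 70% of its speed; a pose out of reach is approached as far as the arm can. A call with a number of a shift or a turn outside -1 to 1 is refused whole. A call with a gripper value outside its range is refused whole. The fingers move at their own pace and stop on an object; the grip force is fixed at half the most. Time passes only in rows, so rows that do not move let the fingers close, or fill a call up. It gives the time, the measured TCP pose, the force and the opening at its end, in the units of the state.
- ctrl.get_obs(): the state, without advancing time (a new reading comes with each control period).
- ctrl.camera(name): name is "side" or "top"; returns the picture (384x512x3 uint8, red, green, blue); there is no depth.
- ctrl.get_calibration(name): a dict with "intrinsics" (3x3 intrinsics, pixels), "k1" (the pictures are not rectified: a ray, as slopes to the right and down, at radius r is drawn at 1 + k1 r^2 times it, then the intrinsics apply), "R" (3x3) and "t" (3): a world point X has camera coordinates R X + t. Camera axes: x right, y down, z forward; pixel columns grow to the right and rows downward; lengths in m; the calibration is good to about 2 mm. A picture is of the moment at which its call begins. get_calibration takes no time and is no camera call.
- ctrl.hand_in(): hands the job in, once; it reports no verdict.
Trained networks look in the newest picture that a camera, given by its name, has taken for a name from the list of things; names that differ only in an ending like _2 or _b are one class to them, and where a whole thing is asked for, a point or a joint stands for the part that bears it (a point fixed in the world has none). Each returns a list of dicts, best first, with "score" (0 to 1); they miss things now and then, are a little off and sometimes report something else, mostly with a low value. They report only what shows in the picture. A call takes as long as a camera call. They do not tell look-alikes from the thing itself.
- ctrl.recognise(camera, target): "point" ([x, y, z] in m, in world coordinates, good to about 4 mm: the middle of the surface that is visible of it).
The state is a dict: "time_s": time; "q": joint angles; "dq": joint speeds; "joint_efforts": joint torques, N m; "eef_pos": TCP position; "eef_rot": TCP orientation; "wrist_force": force on the tool from outside, world axes, zero at the start; "torque": the same for the moment, N m; "opening": opening from 0.0 (shut) to 1.0 (fully open).
Only numpy, scipy, OpenCV 4.12 (cv2) and the standard library are available. Lean on these libraries where they do the work, as an engineer would, in place of code of your own. Each camera call takes 0.05 s, during which the arm holds its last target.

## Task

Stand the empty tasting glass upright in the round recess of the carrier and let go of it. Then, moving the carrier by its upright post and not by the glass, slide it along the track, round the bend to the far end, until it is fully home and the sprung catch has sprung back out behind it. Go gently, neither wedging it against the rails nor ramming the end, keep it down in the track with the glass standing in it, leave the other things where they are, and let go.

Things in the scene. Friction and masses are not known exactly. Their poses are not given: they have to be found in the camera images.
- track: Rails of a fixed L-shaped track: on a 4 mm wood board, two aluminium rails (8 mm thick, tops 12 mm above counter) forming a channel 59 mm wide. Origin: centre of the bend's curvature, at counter height. Channel centre line in this frame, mm: first leg x = -88 from closed end y = +140 to y = 0 (carrier starts here); quarter circle of radius 88 about the origin from (-88, 0) to (0, -88); second leg y = -88, along +x.
- leg2 (a point): Point on the board, on the centre line where the bend ends and the second leg begins; axes as the track's, x along the second leg. A steel end unit on that leg, clamped elsewhere each time and NOT measured, has its catch at x = 4 to 54 mm and a sprung rubber buffer (5 N/mm, 4 mm stroke) 101 mm beyond the catch. The carrier is home with its post 20 to 25 mm past the catch (buffer met at 23).
- post (a point): Centre of the carrier's upright round steel post, 40 mm above the counter: 16 mm diameter (26 mm over the lowest 3 mm), from the carrier's deck at 18 mm to its top at 62 mm above the counter. It stands at the centre of the carrier's rear disc, so it follows the channel's centre line. x points from the post to the recess (direction of travel), z up.
- carrier: Dark wood carrier, loose in the channel on the board, about 400 to 650 g: a dog-bone (waxed, friction about 0.2) of two discs 56 mm across and 14 mm high, centres 50 mm apart, joined by a neck 50 mm wide; 106 mm long. Side play in the channel 1.5 mm each way; it turns with the bend. Origin on its underside midway between the discs; axes as the post's. Pushed high on the post it can tip.
- well (a point): Centre of the floor of the round recess on the carrier's front disc, 50 mm ahead of the post and 18 mm above the counter; recess 44 mm in diameter, its rim 9 mm high and 53 mm across.
- glass_center (a point): Centre, half-way up, of the empty clear tasting glass, which stands loose and upright on the counter to the left of the track; 62 mm high, 38 mm across the foot, 49 mm across the rim, 80 g.
- tasting_glass: The same glass; origin at the centre of its underside, z up out of its mouth.
- catch (a joint): Sprung catch: round-nosed steel bolt, 14 mm diameter, standing 8 mm into the channel from the outer rail of the second leg. Value in m: 0 = fully out (rest), up to 0.010 when a passing disc presses it in; spring 1.5 N, plus 0.3 N/mm. The front disc passes first (0.002 to 0.005 at the neck), then the rear disc; then back at 0, behind the carrier. Passing takes up to about 4 N beyond sliding friction.
- coaster_stack: Stack of round cork coasters, 70 mm across, 19 mm high, inside the bend of the track; leave it. Origin at its underside.
- matchbox: Small matchbox 37x56x16 mm on the counter, left of the cards; leave it. Origin at its underside.
- card_pack: Pack of cards 84x54x18 mm on the counter left of the glass; leave it. Origin at its underside.
- service_bell: Desk bell 84 mm across, 58 mm high, farther left; leave it. Origin at its underside.
There are look-alikes about, which are no part of the job. What is shaped like the tasting_glass but orange is not meant.

How it is judged:
On the way, in this order (a step that is already met when the one before it is completed fails the run):
1. the glass stands in the carrier's recess, let go, the carrier still in the first leg (horizontal distance between glass_center and well below 0.009 m and z of glass_center in the frame of well below 0.036 m and angle between tasting_glass's own z axis and vertical below 0.15 rad and contact force between the fingers and tasting_glass below 0.1 N and y of post in the frame of track above 0.03 m), for 0.2 s.
2. the carrier has come round the bend with the glass aboard (horizontal distance between glass_center and well below 0.009 m and z of glass_center in the frame of well below 0.036 m and angle between tasting_glass's own z axis and vertical below 0.15 rad and x of post in the frame of track above -0.015 m and y of post in the frame of track below -0.075 m), for 0.05 s.
At the end, for the whole second after the job is handed in: The carrier lies flat in the second leg, post over 20 mm past the bend and within 4.5 mm of the centre line, the catch out again behind it (pressed in under 1.5 mm); the glass stands upright (within 0.15 rad) in the recess, centred within 9 mm; all at rest (horizontal distance between glass_center and well below 0.009 m and z of glass_center in the frame of well below 0.036 m and angle between tasting_glass's own z axis and vertical below 0.15 rad and x of post in the frame of track above 0.02 m and y of post in the frame of track between -0.0925 and -0.0835 m and z of carrier in the frame of track below 0.007 m and value of joint catch below 0.0015 m and linear speed of carrier below 0.01 m/s and linear speed of tasting_glass below 0.02 m/s and angle between carrier's own z axis and vertical below 0.05 rad); the robot touches nothing.
It fails at once if the carrier, once moved more than 10 mm from its start, is pressed against the track (its rails, catch or end buffer) with more than 12 N (distance of carrier from where it was at the start of the episode above 0.01 m and contact force between carrier and track above 12 N).
It fails at once if the carrier is lifted out of the track (more than 6 mm off its board) (z of carrier in the frame of track above 0.01 m).
It fails at once if the glass is touched by the fingers once the carrier has been moved more than 40 mm (distance of carrier from where it was at the start of the episode above 0.04 m and contact force between the fingers and tasting_glass above 1 N).
It fails at once if the glass is tipped by more than 0.6 rad (angle between tasting_glass's own z axis and vertical above 0.6 rad).
It fails at once if a bystander (coasters, matchbox, cards, bell) is moved more than 25 mm (distance of any of coaster_stack, matchbox, card_pack, service_bell from where it was at the start of the episode above 0.025 m).
It also fails if it takes over 72 s, if anything falls off the work surface, if the arm or the gripper's body presses on something with over 40 N, if the wrist force passes 120 N, or if a joint passes its speed limit or range.

## Working session

There is one attempt and no reset: what is moved stays moved. The work goes in short steps, Python scripts to look and compute and a tool call to move; the robot and the scene stay as the last step left them, time stands still between calls to the robot, and variables do not carry over. Pictures are saved under pics/ and viewed, and the job is handed in when it is done.

Besides the shell and the picture viewer there is one more tool, called as name(argument=value, ...), one argument or row to a line, values as JSON. apply_moves: Moves the arm, as the interface text tells. Shift numbers are shares of 0.05 m and turn numbers shares of 0.12 rad, none past 1 either way. Its arguments: {"type":"object","properties":{"plan":{"type":"string"}},"required":["plan"]}

```bash
ls; mkdir -p pics; cat > h.py <<'E'
import numpy as np, cv2
from bench import ctrl
def snap(n,name):
    im=ctrl.camera(n); cv2.imwrite(f'pics/{name}.png',cv2.cvtColor(im,cv2.COLOR_RGB2BGR)); return im
def cal(n):
    c=ctrl.get_calibration(n); return np.array(c['intrinsics'],float),float(c['k1']),np.array(c['R'],float),np.array(c['t'],float)
def proj(n,X):
    K,k1,R,t=cal(n); X=np.atleast_2d(X); d=np.array([k1,0,0,0.])
    return cv2.projectPoints(X.astype(float),cv2.Rodrigues(R)[0],t,K,d)[0].reshape(-1,2)
def ray(n,px):
    K,k1,R,t=cal(n); u=cv2.undistortPointsIter(np.array(px,float).reshape(-1,1,2),K,np.array([k1,0,0,0.]),None,None,(3,50,1e-10)).reshape(-1,2)
    d=np.c_[u,np.ones(len(u))]@R; return -R.T@t, d
def onz(n,px,z):
    c,d=ray(n,px); return c+d*((z-c[2])/d[:,2])[:,None]
def tri(pa,pb):
    A=np.zeros((3,3));b=np.zeros(3)
    for n,p in (('side',pa),('top',pb)):
        c,d=ray(n,[p]); d=d[0]/np.linalg.norm(d[0]); M=np.eye(3)-np.outer(d,d); A+=M;b+=M@c
    return np.linalg.solve(A,b)
E
python3 - <<'E'
from h import *
np.set_printoptions(precision=4,suppress=True)
o=ctrl.get_obs(); print(o, ctrl.tcp_to_tips)
for n in('side','top'):
    snap(n,n+'0'); K,k1,R,t=cal(n); print(n,K.tolist(),k1,'cam at',-R.T@t,'fwd',R[2])
E
```

```text
pics
{'time_s': 0.0, 'q': array([ 1.1157,  0.1815,  1.608 ,  0.    ,  1.3538, -0.2063]), 'dq': array([ 0.0008,  0.0011, -0.0012,  0.0008,  0.0021, -0.0012]), 'joint_efforts': array([ -0.0012, -44.4866, -35.1338,  -0.0003,   0.0089,  -0.    ]), 'eef_pos': array([0.1413, 0.5568, 0.215 ]), 'eef_rot': array([-0.5579,  0.5584,  0.4335, -0.4346]), 'wrist_force': array([-0.2606, -0.268 , -0.1554]), 'torque': array([-0.0249,  0.0064, -0.013 ]), 'opening': 0.9991895445111143} 0.011
side [[359.9259312886461, 0.0, 254.97872319388867], [0.0, 359.9259312886461, 185.6357640482101], [0.0, 0.0, 1.0]] -0.028922300492744604 cam at [-0.1492 -0.1715  0.9872] fwd [ 0.552   0.1349 -0.8228]
top [[372.9849299266866, 0.0, 258.00416315965157], [0.0, 372.9849299266866, 194.73844520105092], [0.0, 0.0, 1.0]] -0.037919969708124855 cam at [ 0.3428 -0.0047  1.2405] fwd [ 0.1049  0.0042 -0.9945]
```

View pics/side0.png

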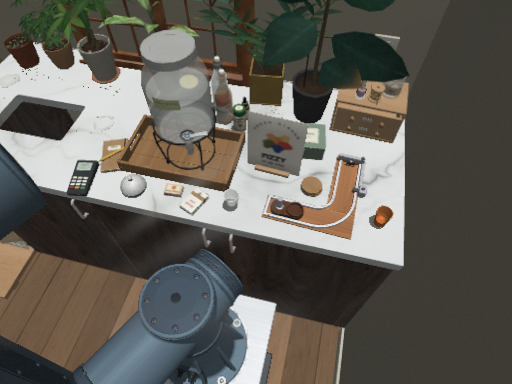

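View pics/top0.png

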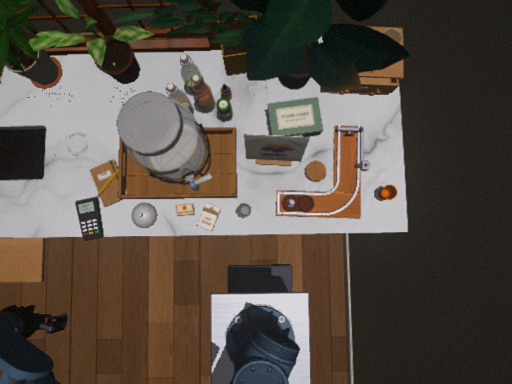

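```bash
python3 - <<'E'
from h import *
np.set_printoptions(precision=4,suppress=True)
for tg in ('post','tasting_glass','carrier','coaster_stack','track','catch','well'):
  for n in('side','top'):
    for r in ctrl.recognise(n,tg)[:3]:
        p=np.array(r['point']); print(tg,n,round(r['score'],2),p,proj(n,p)[0].round(0))
E
```

```text
post side 0.93 [ 0.4386 -0.1289  0.0139] [286. 209.]
post top 0.83 [ 0.4377 -0.1298  0.0197] [298. 204.]
tasting_glass side 0.52 [ 0.4744 -0.4189  0.0412] [383. 214.]
tasting_glass side 0.5 [0.4251 0.0413 0.0357] [233. 198.]
tasting_glass side 0.48 [ 0.5175 -0.2775  0.0131] [336. 199.]
tasting_glass top 0.77 [ 0.4723 -0.426   0.0354] [389. 192.]
tasting_glass top 0.52 [0.4188 0.0416 0.0251] [246. 211.]
carrier side 0.78 [ 0.4411 -0.131   0.0221] [287. 208.]
coaster_stack side 0.8 [ 0.5387 -0.1932  0.0192] [312. 187.]
coaster_stack side 0.43 [ 0.4335 -0.1294  0.0175] [286. 210.]
track side 0.58 [ 0.521  -0.2704  0.0151] [334. 197.]
track top 0.86 [ 0.5543 -0.2834  0.0142] [343. 169.]
track top 0.45 [0.4085 0.3656 0.0407] [145. 215.]
catch side 0.65 [0.4231 0.0423 0.0367] [232. 199.]
catch top 0.39 [ 0.5548 -0.2805  0.0144] [342. 169.]
catch top 0.33 [0.4049 0.1606 0.02  ] [209. 216.]
well side 0.81 [ 0.4326 -0.1302  0.0169] [286. 211.]
well side 0.22 [ 0.5168 -0.2787  0.0098] [336. 199.]
well top 0.83 [ 0.4423 -0.1296  0.0235] [298. 203.]
```

Could be taken for the glass: the clear cup at side (231,199) / top (244,211), and the orange cup at side (383,215) / top (388,192). The clear one, left of the track, matches the description. I'll check it in a close crop.

```bash
python3 - <<'E'
import cv2
a=cv2.imread('pics/side0.png');b=cv2.imread('pics/top0.png')
cv2.imwrite('pics/c_side.png',cv2.resize(a[145:245,210:400],None,fx=4.2,fy=4.2,interpolation=cv2.INTER_CUBIC))
cv2.imwrite('pics/c_top.png',cv2.resize(b[115:235,225:405],None,fx=4.4,fy=4.4,interpolation=cv2.INTER_CUBIC))
E
```

```text
(no output)
```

View pics/c_side.png

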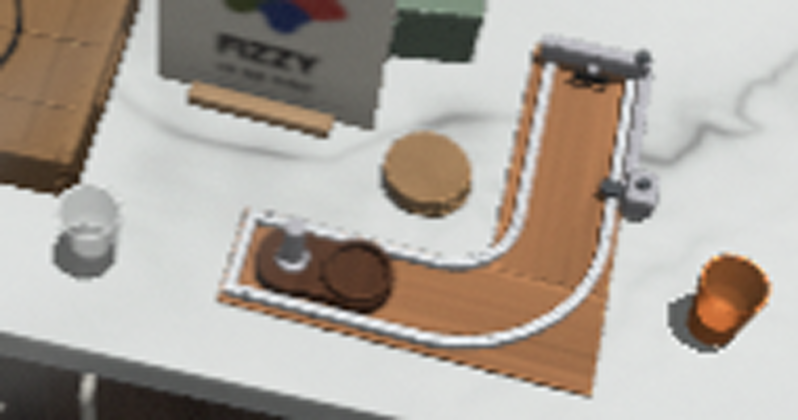

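View pics/c_top.png

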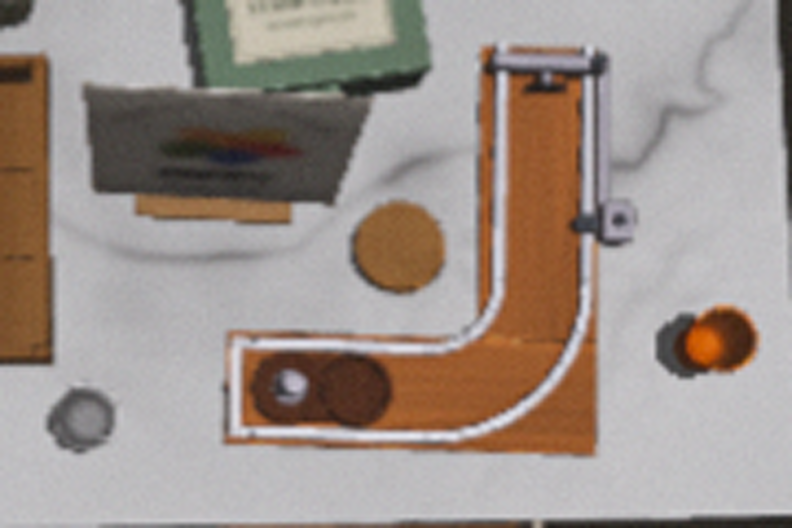

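The clear cup is at side crop (88,222) and top crop (82,418). It is transparent, left of the track and right of the card pack, so it is the tasting glass. The track's first leg runs to the right (-y), then the bend leads into the second leg going away (+x), with the catch at top crop (590,222). Next I fit the track pose.

```bash
cat > trk.py <<'E'
from h import *
from scipy.optimize import least_squares
from scipy.ndimage import map_coordinates, gaussian_filter
np.set_printoptions(precision=4,suppress=True)
def cen(off,n=60):
    # rail centreline points + normals at lateral offset off outward (+ = outer)
    P=[];N=[]
    for y in np.linspace(.13,0,25): P.append((-.088-off,y));N.append((-1,0))
    for a in np.linspace(0,np.pi/2,25):
        r=.088+off; P.append((-r*np.cos(a),-r*np.sin(a)));N.append((-np.cos(a),-np.sin(a)))
    for x in np.linspace(.005,.11,20): P.append((x,-.088-off));N.append((0,-1))
    return np.array(P),np.array(N)
def world(p,P,z):
    c,s=np.cos(p[2]),np.sin(p[2]); return np.c_[P@np.array([[c,s],[-s,c]])+p[:2],np.full(len(P),z)]
def fit(ims,p0,views=('top','side')):
    p=np.array(p0,float)
    obs_dbg={}
    for it in range(12):
        rows=[]
        for n in views:
            g=ims[n].astype(float); w=g[...,2]-0.0*g[...,0]
            w=gaussian_filter(w,0.5)
            rng=.010 if it<5 else .006
            for off in (.0335,-.0335):
                P,N=cen(off); s=np.linspace(-rng,rng,41)
                for q,nn in zip(P,N):
                    L=q+s[:,None]*nn; uv=proj(n,world(p,L,.012)); v=map_coordinates(w,[uv[:,1],uv[:,0]],order=1)
                    if v.max()-v.min()<50: continue
                    ww=np.clip(v-(v.min()+.5*(v.max()-v.min())),0,None)
                    k=v.argmax()
                    if k<4 or k>36: continue
                    m=abs(np.arange(41)-k)*(s[1]-s[0])<.005; d=(s*ww*m).sum()/(ww*m).sum()
                    rows.append((q,nn,d,n))
            # end rail
            for x in np.linspace(-.112,-.064,12):
                q=np.array((x,.144));nn=np.array((0,1.)); s=np.linspace(-rng,rng,41)
                L=q+s[:,None]*nn; uv=proj(n,world(p,L,.012)); v=map_coordinates(w,[uv[:,1],uv[:,0]],order=1)
                k=v.argmax()
                if k<4 or k>36 or v.max()-v.min()<50: continue
                ww=np.clip(v-(v.min()+.5*(v.max()-v.min())),0,None);m=abs(np.arange(41)-k)*(s[1]-s[0])<.005; d=(s*ww*m).sum()/(ww*m).sum(); rows.append((q,nn,d,n))
        Q=np.array([r[0] for r in rows]);NN=np.array([r[1] for r in rows]);D=np.array([r[2] for r in rows])
        # local shift: tx,ty (track frame), dth
        A=np.c_[NN, NN[:,1]*Q[:,0]-NN[:,0]*Q[:,1]]
        sol=least_squares(lambda x:A@x-D,np.zeros(3),loss='soft_l1',f_scale=.001).x
        c,sn=np.cos(p[2]),np.sin(p[2]); p=p+np.array([c*sol[0]-sn*sol[1],sn*sol[0]+c*sol[1],sol[2]])
    res=A@sol-D
    return p,len(D),np.median(abs(res)),{n:np.median(D[[r[3]==n for r in rows]]) for n in views}
E
python3 - <<'E'
from trk import *
ims={n:cv2.cvtColor(cv2.imread(f'pics/{n}0.png'),cv2.COLOR_BGR2RGB) for n in('top','side')}
def ct(u,v): return ((u+.5)/4.4-.5+225,(v+.5)/4.4-.5+115)
a=onz('top',[ct(300,391),ct(440,391),ct(543,100),ct(543,250),ct(237,390)],.012); print(a)
p0=[a[:2,0].mean()+.088,a[2:4,1].mean()+.088,0]
print(p0)
for v in(('top','side'),('top',),('side',)):
    r=fit(ims,p0,v); print(v,r)
p=fit(ims,p0)[0]
for n,f,(x0,x1,y0,y1) in(('top',4.4,(225,405,115,235)),('side',4.2,(210,400,145,245))):
    im=cv2.resize(cv2.imread(f'pics/{n}0.png')[y0:y1,x0:x1],None,fx=f,fy=f,interpolation=cv2.INTER_CUBIC)
    for off in(.0335,-.0335,0):
        for u,v in proj(n,world(p,cen(off)[0],.012 if off else .004)): cv2.circle(im,(int((u-x0+.5)*f-.5),int((v-y0+.5)*f-.5)),1,(0,0,255) if off else (0,255,0),-1)
    cv2.imwrite(f'pics/ov_{n}.png',im)
E
```

```text
[[ 0.4418 -0.114   0.012 ]
 [ 0.4402 -0.2192  0.012 ]
 [ 0.6627 -0.3058  0.012 ]
 [ 0.5463 -0.301   0.012 ]
 [ 0.4432 -0.0668  0.012 ]]
[np.float64(0.5290035229473588), np.float64(-0.21541485695258342), 0]Traceback (most recent call last):
  File "<stdin>", line 8, in <module>
  File "trk.py", line 27, in fit
    L=q+s[:,None]*nn; uv=proj(n,world(p,L,.012)); v=map_coordinates(w,[uv[:,1],uv[:,0]],order=1)
                         ~~~~^^^^^^^^^^^^^^^^^^^
  File "h.py", line 8, in proj
    K,k1,R,t=cal(n); X=np.atleast_2d(X); d=np.array([k1,0,0,0.])
             ~~~^^^
  File "h.py", line 6, in cal
    c=ctrl.get_calibration(n); return np.array(c['intrinsics'],float),float(c['k1']),np.array(c['R'],float),np.array(c['t'],float)
ValueError: time passes only in moves, steps and waits
```

```bash
python3 - <<'E'
s=open('h.py').read()
s=s.replace("def cal(n):\n","_C={}\ndef cal(n):\n    if n not in _C: _C[n]=_cal(n)\n    return _C[n]\ndef _cal(n):\n")
open('h.py','w').write(s)
E
cat > ov.py <<'E'
from trk import *
def overlay(p,tag,src='0'):
  for n,f,(x0,x1,y0,y1) in(('top',4.4,(225,405,115,235)),('side',4.2,(210,400,145,245))):
    im=cv2.resize(cv2.imread(f'pics/{n}{src}.png')[y0:y1,x0:x1],None,fx=f,fy=f,interpolation=cv2.INTER_CUBIC)
    for off in(.0335,-.0335,0):
        for u,v in proj(n,world(p,cen(off)[0],.012 if off else .004)): cv2.circle(im,(int((u-x0+.5)*f-.5),int((v-y0+.5)*f-.5)),1,(0,0,255) if off else (0,255,0),-1)
    cv2.imwrite(f'pics/{tag}_{n}.png',im)
E
python3 - <<'E'
from ov import *
ims={n:cv2.cvtColor(cv2.imread(f'pics/{n}0.png'),cv2.COLOR_BGR2RGB) for n in('top','side')}
p0=[.529,-.2154,0]
for v in(('top','side'),('top',),('side',)):
    r=fit(ims,p0,v); print(v,r)
overlay(fit(ims,p0)[0],'ov')
E
```

```text
('top', 'side') (array([ 0.5274, -0.2126, -0.0456]), 284, np.float64(0.00042152008018579473), {'top': np.float64(-0.00018801342695546827), 'side': np.float64(0.0002568764689795753)})
('top',) (array([ 0.5276, -0.2125, -0.0458]), 149, np.float64(0.0003136194929821166), {'top': np.float64(1.7391077037496763e-06)})
('side',) (array([ 0.5268, -0.2126, -0.0453]), 138, np.float64(0.00045508422932200596), {'side': np.float64(0.00014400595664358206)})
```

View pics/ov_top.png

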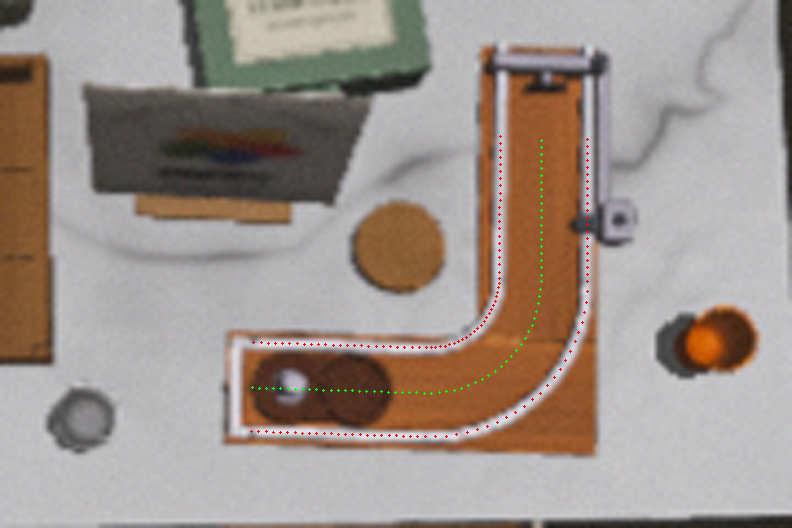

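View pics/ov_side.png

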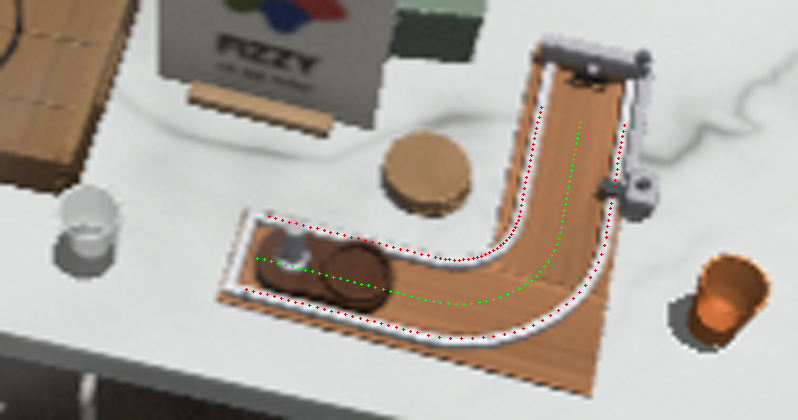

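The overlay is good: rails agree within 0.5 mm in both views. Next, zoom in on the glass, the post and recess, and the catch.

```bash
python3 - <<'E'
import cv2,numpy as np
a=cv2.imread('pics/side0.png');b=cv2.imread('pics/top0.png')
def cr(im,x,y,w,h,f):
    c=cv2.resize(im[y:y+h,x:x+w],None,fx=f,fy=f,interpolation=cv2.INTER_CUBIC)
    for i in range(0,w,5): cv2.putText(c,str(x+i),(int(i*f),10),0,.35,(0,0,255));cv2.line(c,(int((i+.5)*f),12),(int((i+.5)*f),18),(0,0,255))
    for i in range(0,h,5): cv2.putText(c,str(y+i),(0,int((i+.5)*f)+4),0,.35,(255,0,0))
    return c
cv2.imwrite('pics/z1.png',np.vstack([np.hstack([cr(a,218,182,28,28,14),cr(b,230,196,28,28,14)])]))
cv2.imwrite('pics/z2.png',np.hstack([cr(a,266,190,44,36,9),cr(b,276,190,44,36,9)]))
cv2.imwrite('pics/z3.png',np.hstack([cr(a,335,150,38,48,10),cr(b,335,122,38,48,10)]))
E
```

```text
(no output)
```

View pics/z1.png

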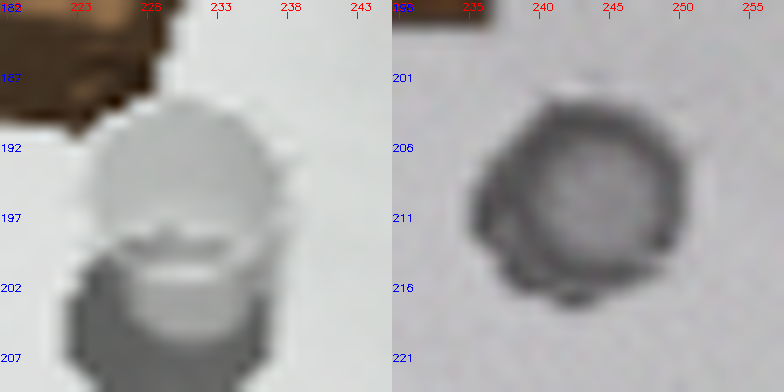

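View pics/z2.png

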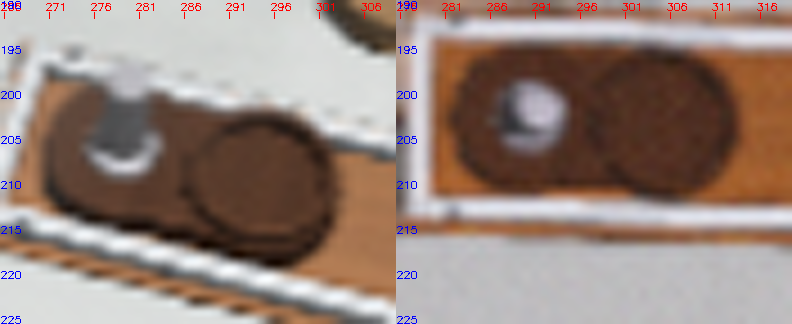

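View pics/z3.png

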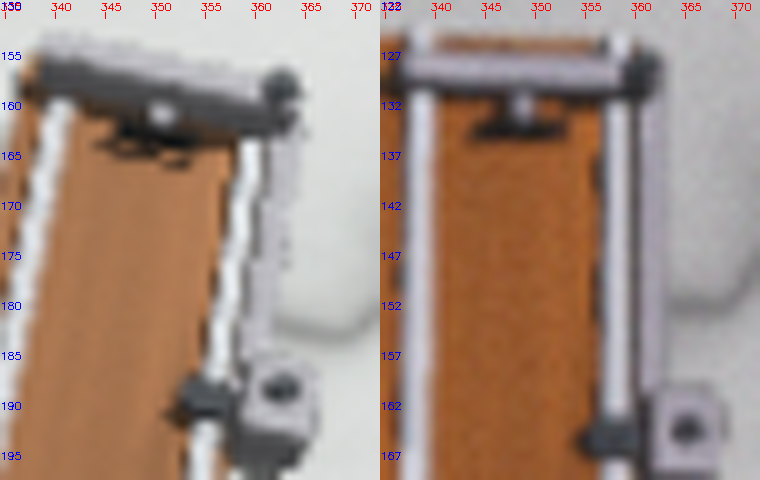

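```bash
python3 - <<'E'
from trk import *
p=np.array([.5274,-.2126,-.0456])
def tot(X): 
    c,s=np.cos(p[2]),np.sin(p[2]); d=np.atleast_2d(X)[:,:2]-p[:2]; return d@np.array([[c,-s],[s,c]])
P=tri((280.2,198.3),(291.8,201.0)); print('post top',P,tot(P))
print('glass rim', tri((230.3,194.3),(243.9,209.3)))
print('glass rim z.062', onz('side',[(230.3,194.3)],.062)); print('foot', onz('side',[(230.9,201.8)],.0))
W=tri((294,208.5),(305,202.5)); print('well rim centre',W,tot(W))
for n,u in (('side',(355.5,189.3)),('top',(358,165))): x=onz(n,[u],.012); print('catch',x,tot(x))
print('buffer face',tot(onz('top',[(348,135)],.012)),tot(onz('side',[(349,165)],.012)))
# overlay
g=np.array([.424,.040])
def circ(c,r,z): a=np.linspace(0,2*np.pi,40); return np.c_[c[0]+r*np.cos(a),c[1]+r*np.sin(a),np.full(40,z)]
def tw(x,y): return world(p,np.array([[x,y]]),0)[0,:2]
yp=tot(P)[0,1]
items=[(circ(g,.0245,.062),(0,0,255)),(circ(g,.019,0),(0,200,0)),(circ(tw(-.088,yp),.008,.062),(0,0,255)),(circ(tw(-.088,yp),.013,.021),(0,255,0)),(circ(tw(-.088,yp-.05),.0265,.027),(255,255,0))]
for n,(x0,y0,w,h) in(('side',(215,180,100,45)),('top',(228,185,100,45))):
    f=8; im=cv2.resize(cv2.imread(f'pics/{n}0.png')[y0:y0+h,x0:x0+w],None,fx=f,fy=f,interpolation=cv2.INTER_CUBIC)
    for it,c in items: cv2.polylines(im,[(((proj(n,it)-[x0,y0]+.5)*f-.5)).astype(int)],True,c,1)
    cv2.imwrite(f'pics/m_{n}.png',im)
a=cv2.imread('pics/m_side.png');b=cv2.imread('pics/m_top.png'); cv2.imwrite('pics/m1.png',cv2.resize(np.vstack([a,b]),(640,576)))
E
```

```text
post top [ 0.4457 -0.1062  0.06  ] [[-0.0865  0.1026]]
glass rim [0.4213 0.0457 0.0632]
glass rim z.062 [[0.422  0.0462 0.062 ]]
foot [[0.4329 0.0509 0.    ]]
well rim centre [ 0.4435 -0.1528  0.0215] [[-0.0865  0.0559]]
catch [[ 0.5692 -0.3351  0.012 ]] [[ 0.0474 -0.1204]]
catch [[ 0.5676 -0.3354  0.012 ]] [[ 0.0458 -0.1208]]
buffer face [[ 0.1475 -0.0868]] [[ 0.1422 -0.0859]]
```

View pics/m1.png

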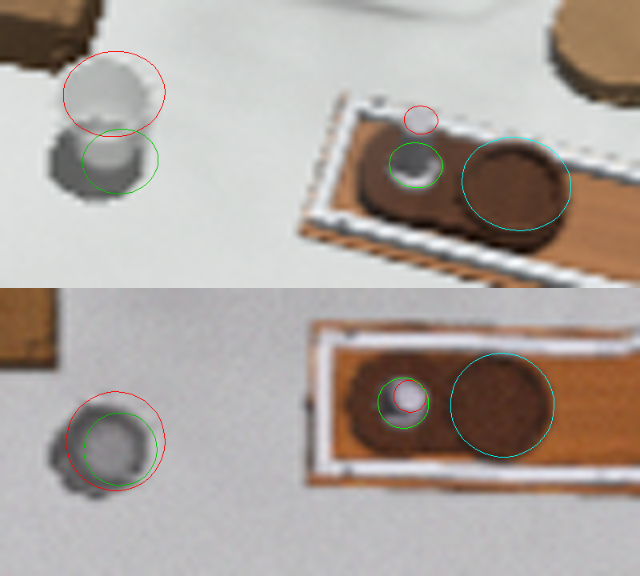

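```bash
python3 - <<'E'
from trk import *
def circ(c,r,z): a=np.linspace(0,2*np.pi,60); return np.c_[c[0]+r*np.cos(a),c[1]+r*np.sin(a),np.full(60,z)]
out=[]
for g in [None,(.421,.0455),(.424,.0445)]:
  row=[]
  for n,(x0,y0,w,h) in(('side',(217,182,28,28)),('top',(231,195,28,28))):
    f=12; im=cv2.imread(f'pics/{n}0.png')[y0:y0+h,x0:x0+w].astype(float)
    im=np.clip((im-60)*1.5,0,255) if n=='top' else np.clip((im-120)*1.9,0,255)
    im=cv2.resize(im.astype(np.uint8),None,fx=f,fy=f,interpolation=cv2.INTER_CUBIC)
    if g:
      for it,c in [(circ(g,.0245,.062),(0,0,255)),(circ(g,.019,0),(0,200,0))]: cv2.polylines(im,[(((proj(n,it)-[x0,y0]+.5)*f-.5)).astype(int)],True,c,1)
    row.append(im)
  out.append(np.vstack(row))
cv2.imwrite('pics/m2.png',cv2.resize(np.hstack(out),None,fx=.78,fy=.78))
E
```

```text
(no output)
```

View pics/m2.png

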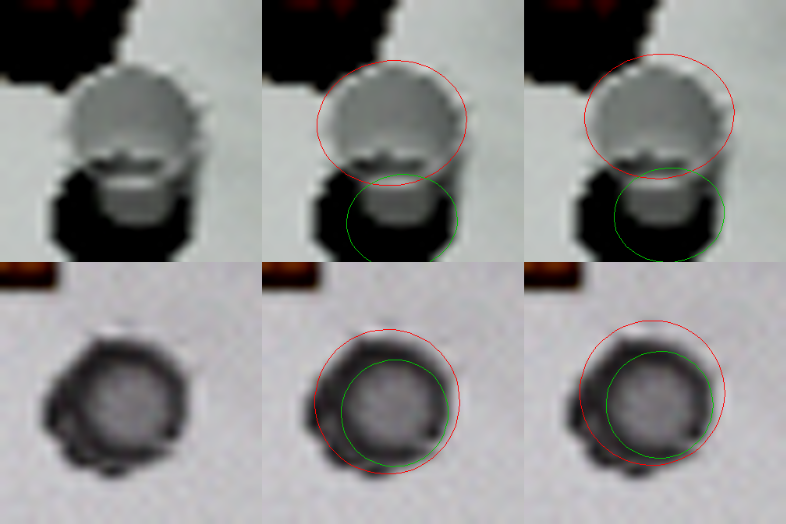

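```bash
python3 - <<'E'
from trk import *
def circ(c,r,z): a=np.linspace(0,2*np.pi,60); return np.c_[c[0]+r*np.cos(a),c[1]+r*np.sin(a),np.full(60,z)]
out=[]
for g in [(.419,.0455),(.421,.0465),(.423,.046)]:
  row=[]
  for n,(x0,y0,w,h) in(('side',(217,182,28,28)),('top',(231,195,28,28))):
    f=12; im=cv2.imread(f'pics/{n}0.png')[y0:y0+h,x0:x0+w].astype(float)
    im=np.clip((im-60)*1.5,0,255) if n=='top' else np.clip((im-120)*1.9,0,255)
    im=cv2.resize(im.astype(np.uint8),None,fx=f,fy=f,interpolation=cv2.INTER_CUBIC)
    for it,c in [(circ(g,.021,.062),(0,0,255)),(circ(g,.014,0.006),(0,200,0)),(circ(g,.0245,.062),(0,120,255))]: cv2.polylines(im,[(((proj(n,it)-[x0,y0]+.5)*f-.5)).astype(int)],True,c,1)
    row.append(im)
  out.append(np.vstack(row))
cv2.imwrite('pics/m3.png',cv2.resize(np.hstack(out),None,fx=.78,fy=.78))
E
```

```text
(no output)
```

View pics/m3.png

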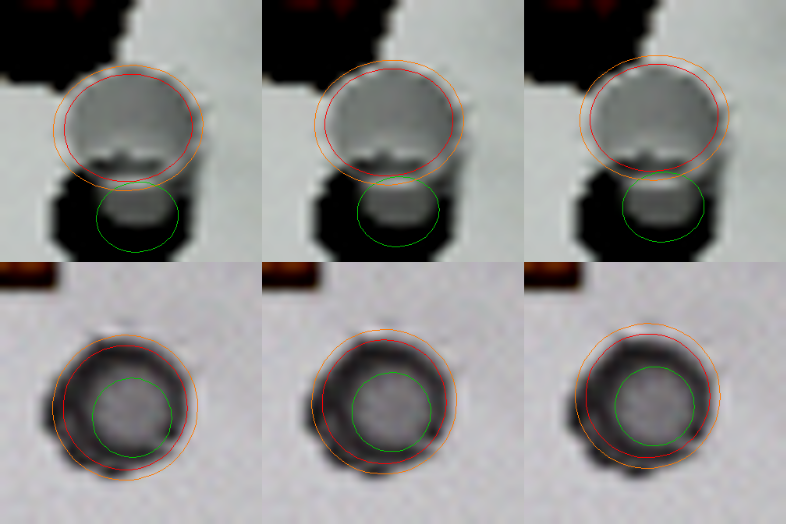

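```bash
cat > mv.py <<'E'
import sys
from h import *
np.set_printoptions(precision=4,suppress=True)
from scipy.spatial.transform import Rotation as Ro
def state():
    o=ctrl.get_obs(); w,x,y,z=o['eef_rot']; return np.array(o['eef_pos']),Ro.from_quat([x,y,z,w]),o
def tgtR(yaw): # tool y down, tool x = (cos,sin,0)
    c,s=np.cos(yaw),np.sin(yaw); X=np.array([c,s,0]);Y=np.array([0,0,-1.]); return Ro.from_matrix(np.c_[X,Y,np.cross(X,Y)])
def plan(pts,claw,p=None,R=None):
    """pts: list of (x,y,z,yaw); prints rows from current pose"""
    P,RR,o=state(); p=P if p is None else p; R=RR if R is None else R
    for (x,y,z,yaw) in pts:
        d=R.inv().apply(np.array([x,y,z])-p)/.05; T=tgtR(yaw); w=(R.inv()*T).as_rotvec()/.12
        print(' '.join(f'{v:.2f}' for v in np.r_[d,w]),claw,'' if max(abs(d).max(),abs(w).max())<=1 else '  <-- BIG'); 
        dr=np.round(d,2)*.05; wr=np.round(w,2)*.12
        p=p+R.apply(dr); R=R*Ro.from_rotvec(wr)
def show():
    P,R,o=state(); M=R.as_matrix(); print('t',round(o['time_s'],2),'tcp',P,'toolx',M[:,0],'tooly',M[:,1],'q',np.array(o['q']),'F',np.array(o['wrist_force']),'open',round(o['opening'],3))
E
python3 - <<'E'
from mv import *
show()
print('tray corners', onz('top',[(237,198),(237,129),(121,197)],.03), onz('side',[(215,186),(244,150)],.03))
print('tap',onz('top',[(198,186)],.1), onz('side',[(200,132)],.1), tri((200,132),(205,178)))
print('jar base',onz('side',[(185,150)],.1))
print('cards',onz('top',[(220,206)],.018),'match',onz('top',[(185,210)],.016))
E
```

```text
t 0.8 tcp [0.1416 0.5573 0.2159] toolx [0.2463 0.9692 0.0001] tooly [ 0.      0.0001 -1.    ] q [ 1.1157  0.1807  1.607   0.      1.3538 -0.2063] F [-0.7853 -0.0626  0.527 ] open 1.005
tray corners [[0.4609 0.0691 0.03  ]
 [0.6917 0.0673 0.03  ]
 [0.4696 0.4506 0.03  ]] [[0.4609 0.1106 0.03  ]
 [0.6299 0.0582 0.03  ]]
tap [[0.493 0.185 0.1  ]] [[0.614  0.2044 0.1   ]] [0.496  0.1445 0.2377]
jar base [[0.5279 0.226  0.1   ]]
cards [[0.4364 0.1259 0.018 ]] match [[0.425  0.2417 0.016 ]]
```

```bash
python3 - <<'E'
from mv import *
a=np.array([.1416,.5573,.216]);b=np.array([.30,.27,.216]);c=np.array([.421,.046,.16])
pts=[]
for i in range(1,16):
    s=i/15; q=a+(b-a)*min(1,s/.55) if s<.55 else b+(c-b)*(s-.55)/.45
    pts.append((*q,1.3217*(1-s)))
plan(pts,1)
E
```

```text
-0.58 -0.00 -0.54 0.00 0.74 0.00 1 
-0.53 -0.00 -0.60 0.00 0.73 0.00 1 
-0.48 -0.00 -0.63 -0.00 0.74 0.00 1 
-0.41 -0.00 -0.68 -0.00 0.73 0.00 1 
-0.36 -0.00 -0.71 -0.00 0.73 0.00 1 
-0.29 -0.00 -0.74 -0.00 0.74 0.00 1 
-0.23 -0.00 -0.76 -0.00 0.73 0.00 1 
-0.16 -0.00 -0.78 -0.00 0.74 0.00 1 
-0.09 0.12 -0.76 -0.00 0.73 0.00 1 
-0.02 0.17 -0.76 -0.00 0.74 0.00 1 
0.04 0.16 -0.75 -0.00 0.73 0.00 1 
0.10 0.17 -0.75 -0.00 0.73 0.00 1 
0.18 0.17 -0.73 -0.00 0.74 0.00 1 
0.23 0.16 -0.72 -0.00 0.73 0.00 1 
0.30 0.17 -0.69 -0.00 0.74 0.00 1
```

apply_moves(
  plan="-0.58 0 -0.54 0 0.74 0 1; -0.53 0 -0.6 0 0.73 0 1; -0.48 0 -0.63 0 0.74 0 1; -0.41 0 -0.68 0 0.73 0 1; -0.36 0 -0.71 0 0.73 0 1",
)

```text
time_s: 1.3
eef_pos: [0.238, 0.382, 0.216]
eef_rot: [0.64, -0.64, -0.301, 0.3]
wrist_force: [0.6, 0.1, 0.2]
opening: 0.999
```

apply_moves(
  plan="-0.29 0 -0.74 0 0.74 0 1; -0.23 0 -0.76 0 0.73 0 1; -0.16 0 -0.78 0 0.74 0 1; -0.09 0.12 -0.76 0 0.73 0 1; -0.02 0.17 -0.76 0 0.74 0 1",
)

```text
time_s: 1.8
eef_pos: [0.3327, 0.2106, 0.202]
eef_rot: [0.69, -0.69, -0.154, 0.152]
wrist_force: [0.6, 0.0, 0.6]
opening: 1.001
```

apply_moves(
  plan="0.04 0.16 -0.75 0 0.73 0 1; 0.1 0.17 -0.75 0 0.73 0 1; 0.18 0.17 -0.73 0 0.74 0 1; 0.23 0.16 -0.72 0 0.73 0 1; 0.3 0.17 -0.69 0 0.74 0 1",
)

```text
time_s: 2.3
eef_pos: [0.4216, 0.0444, 0.1599]
eef_rot: [-0.707, 0.707, -0.001, 0.002]
wrist_force: [-0.5, 0.9, -0.0]
opening: 1.004
```

```bash
python3 - <<'E'
from mv import *
show()
plan([(.421,.046,z,0) for z in (.14,.115,.09,.065,.05)],0.85)
for n in('side','top'): snap(n,n+'1')
a=cv2.imread('pics/side1.png')[130:260,180:400];b=cv2.imread('pics/top1.png')[130:260,180:400]
cv2.imwrite('pics/j1.png',cv2.resize(np.hstack([a,b]),None,fx=1.8,fy=1.8,interpolation=cv2.INTER_CUBIC))
E
```

```text
t 2.3 tcp [0.4216 0.0444 0.1599] toolx [ 1.     -0.0044  0.001 ] tooly [ 0.001  -0.0001 -1.    ] q [-0.1768 -0.1102  2.0266  0.0001  1.2242 -0.1724] F [-0.4568  0.8561 -0.0178] open 1.004
-0.01 0.40 0.03 0.00 -0.04 0.01 0.85 
-0.00 0.50 0.00 0.00 0.00 -0.00 0.85 
-0.00 0.50 0.00 0.00 0.00 -0.00 0.85 
-0.00 0.50 0.00 0.00 0.00 -0.00 0.85 
-0.00 0.30 0.00 0.00 0.00 -0.00 0.85
```

View pics/j1.png

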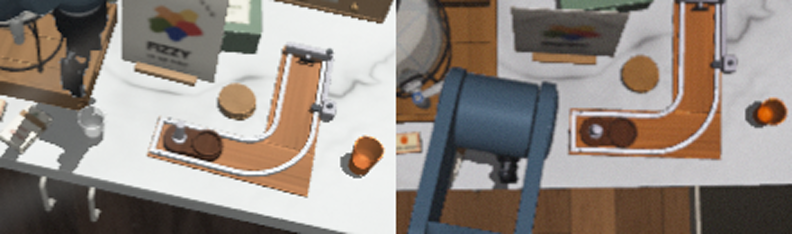

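apply_moves(
  plan="-0.01 0.4 0.03 0 -0.04 0.01 0.85; 0 0.4 0 0 0 0 0.85; 0 0.4 0 0 0 0 0.85; 0 0.3 0 0 0 0 0.85; 0 0.1 0 0 0 0 0.85",
)

```text
time_s: 2.9
eef_pos: [0.4189, 0.0483, 0.0786]
eef_rot: [0.707, -0.707, -0.001, 0.003]
wrist_force: [-0.8, 0.1, 0.0]
opening: 0.848
```

```bash
python3 - <<'E'
from mv import *
show()
snap('side','side2')
x0,y0=190,150
a=cv2.resize(cv2.imread('pics/side2.png')[y0:y0+75,x0:x0+90],None,fx=8,fy=8,interpolation=cv2.INTER_CUBIC)
P,R,o=state()
for d in ([0,0,0],[0,.011,0],[.0425,.0,0],[-.0425,0,0]):
    u=(proj('side',P+R.apply(d))[0]-[x0,y0]+.5)*8; cv2.circle(a,tuple(u.astype(int)),4,(0,0,255),-1)
cv2.imwrite('pics/j2.png',a)
E
```

```text
t 2.9 tcp [0.4189 0.0483 0.0786] toolx [ 1.      0.0056 -0.0039] tooly [-0.0039  0.0007 -1.    ] q [-0.1683  0.0217  2.0909 -0.      1.033  -0.1739] F [-0.7579  0.0805  0.0112] open 0.848
```

View pics/j2.png

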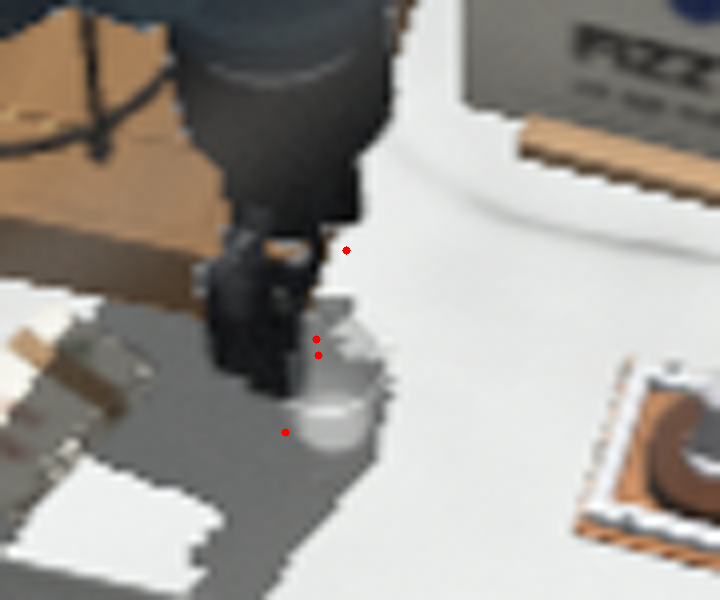

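```bash
python3 - <<'E'
from mv import *
show()
snap('side','side3')
x0,y0=190,150
a=cv2.resize(cv2.imread('pics/side3.png')[y0:y0+75,x0:x0+90],None,fx=8,fy=8,interpolation=cv2.INTER_CUBIC)
P,R,o=state()
for sx in(-1,1):
  pts=[]
  for z in(.011-.005,-.03):
    for dx,dz in((.036,-.011),(.05,-.011),(.05,.011),(.036,.011),(.036,-.011)):
      u=(proj('side',P+R.apply([sx*dx,z,dz]))[0]-[x0,y0]+.5)*8; pts.append(u)
  cv2.polylines(a,[np.array(pts,int)],False,(0,0,255) if sx<0 else (255,0,0),1)
cv2.imwrite('pics/j3.png',a)
E
```

```text
t 2.95 tcp [0.4191 0.0482 0.0787] toolx [ 1.      0.0055 -0.0037] tooly [-0.0037  0.0006 -1.    ] q [-0.1685  0.0218  2.0906 -0.0001  1.0329 -0.1739] F [-0.6183  0.0657  0.0462] open 0.851
```

View pics/j3.png

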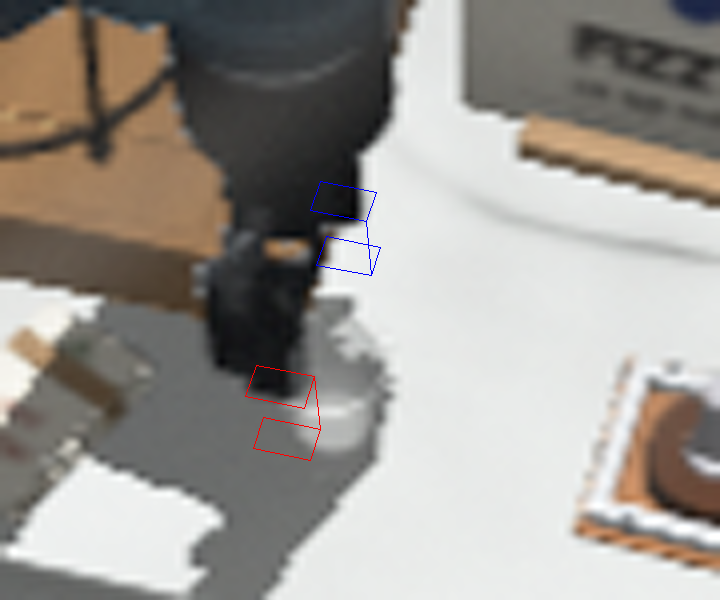

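```bash
python3 - <<'E'
from mv import *
x0,y0=205,160;f=12
im=cv2.imread('pics/side3.png')[y0:y0+50,x0:x0+50].astype(float)
im=255*(im/255)**.45
a=cv2.resize(np.clip(im,0,255).astype(np.uint8),None,fx=f,fy=f,interpolation=cv2.INTER_CUBIC)
P,R,o=state()
for z in(.0,-.03,-.062):
  for s in(-1,1):
    u=[(proj('side',P+R.apply([s*dx,z,dz]))[0]-[x0,y0]+.5)*f for dx,dz in((.0365,-.011),(.0365,.011))]
    cv2.line(a,tuple(np.array(u[0],int)),tuple(np.array(u[1],int)),(0,0,255) if s<0 else (255,0,0),1)
cv2.imwrite('pics/j4.png',a)
E
```

```text
(no output)
```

View pics/j4.png

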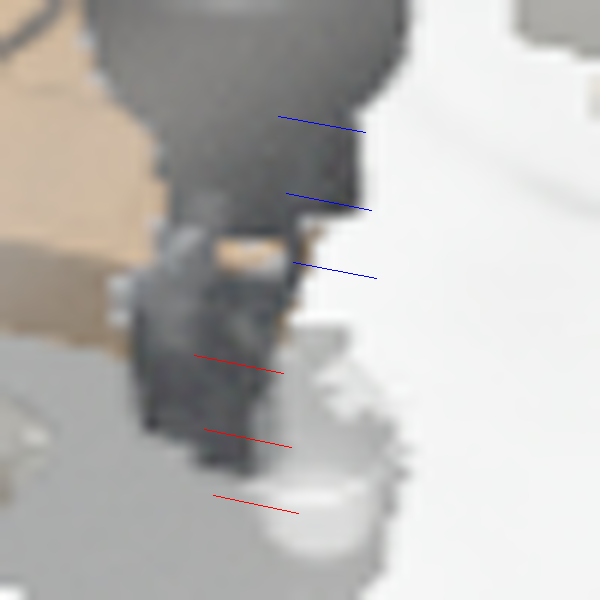

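```bash
python3 - <<'E'
from mv import *
def draw(n,file,P,yaw,op,x0,y0,w,h,f,out):
    im=cv2.imread(file)[y0:y0+h,x0:x0+w].astype(float); im=255*(im/255)**.45
    a=cv2.resize(np.clip(im,0,255).astype(np.uint8),None,fx=f,fy=f,interpolation=cv2.INTER_CUBIC)
    R=tgtR(yaw)
    for z in(.0,-.03,-.062):
      for s in(-1,1):
        u=[(proj(n,np.array(P)+R.apply([s*op/2,z,dz]))[0]-[x0,y0]+.5)*f for dz in(-.011,.011)]
        cv2.line(a,tuple(np.array(u[0],int)),tuple(np.array(u[1],int)),(0,0,255) if s<0 else (255,0,0),1)
    return a
a=draw('top','pics/top0.png',[.1416,.5573,.216],1.3217,.085,0,290,90,94,4,'')
b=draw('side','pics/side1.png',[.4216,.0444,.1599],0,.085,200,130,60,63,6,'')
cv2.imwrite('pics/j5.png',np.hstack([a[:376],b[:376]]))
E
```

```text
(no output)
```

View pics/j5.png

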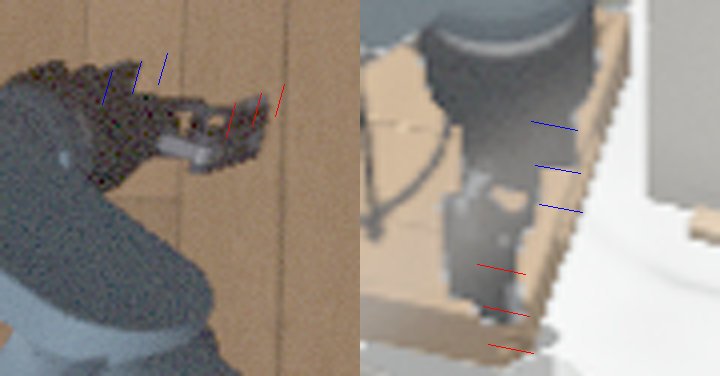

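```bash
python3 - <<'E'
from mv import *
def draw(n,file,P,yaw,op,x0,y0,w,h,f):
    im=cv2.imread(file)[y0:y0+h,x0:x0+w].astype(float); im=255*(im/255)**.45
    a=cv2.resize(np.clip(im,0,255).astype(np.uint8),None,fx=f,fy=f,interpolation=cv2.INTER_CUBIC)
    R=tgtR(yaw)
    def px(d): return tuple(((proj(n,np.array(P)+R.apply(d))[0]-[x0,y0]+.5)*f).astype(int))
    cv2.line(a,px([0,0,0]),px([0,-.2,0]),(0,200,0),1)
    for z in (-.062,-.1,-.14): 
        cv2.polylines(a,[np.array([px([sx*.038,z,sz*.0425]) for sx,sz in((1,1),(1,-1),(-1,-1),(-1,1))])],True,(0,0,255),1)
    for s in(-1,1): 
        cv2.polylines(a,[np.array([px([s*dx,z,dz]) for dx,z,dz in((op/2,0,-.011),(op/2,0,.011),(op/2,-.06,.011),(op/2,-.06,-.011))])],True,(255,0,0),1)
    return a
a=draw('top','pics/top0.png',[.1416,.5573,.216],1.3217,.085,0,270,100,114,4)
b=draw('side','pics/side3.png',[.4191,.0482,.0787],0,.073,190,130,64,76,6)
cv2.imwrite('pics/j6.png',np.hstack([a,b]))
E
```

```text
(no output)
```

View pics/j6.png

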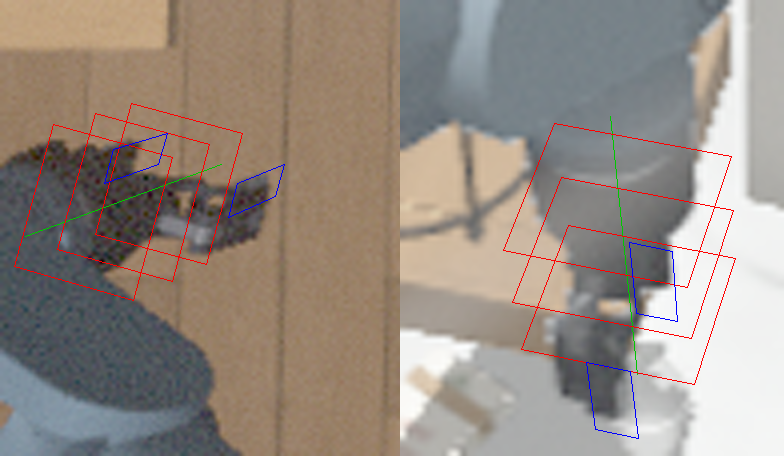

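```bash
python3 - <<'E'
from mv import *
show()
plan([(.421,.044,z,0) for z in (.068,.058,.048,.038,.030)],0.85)
E
```

```text
t 3.0 tcp [0.4197 0.048  0.0796] toolx [ 1.      0.0053 -0.0026] tooly [-0.0026  0.0003 -1.    ] q [-0.1686  0.0207  2.0896 -0.0001  1.034  -0.1739] F [-0.4482 -0.0787  0.0785] open 0.85
0.03 0.23 -0.08 -0.00 0.04 -0.02 0.85 
-0.00 0.20 -0.00 -0.00 0.00 -0.00 0.85 
-0.00 0.20 -0.00 -0.00 0.00 -0.00 0.85 
-0.00 0.20 -0.00 -0.00 0.00 -0.00 0.85 
-0.00 0.16 -0.00 -0.00 0.00 -0.00 0.85
```

apply_moves(
  plan="0.02 0.23 -0.08 0 0.04 -0.02 0.85; 0 0.2 0 0 0 0 0.85; 0 0.2 0 0 0 0 0.85; 0 0.2 0 0 0 0 0.85; 0 0.16 0 0 0 0 0.85",
)

```text
time_s: 3.5
eef_pos: [0.4212, 0.0436, 0.0296]
eef_rot: [0.707, -0.707, -0.0, -0.0]
wrist_force: [-0.4, 0.4, 0.4]
opening: 0.853
```

```bash
python3 - <<'E'
from mv import *
show()
snap('side','side4')
show()
x0,y0=190,150
a=cv2.resize(cv2.imread('pics/side4.png')[y0:y0+75,x0:x0+90],None,fx=8,fy=8,interpolation=cv2.INTER_CUBIC)
cv2.imwrite('pics/j7.png',a)
E
```

```text
t 3.5 tcp [0.4212 0.0436 0.0296] toolx [ 1.     -0.0003  0.0007] tooly [ 0.0007  0.0001 -1.    ] q [-0.1789  0.1234  2.1113  0.0003  0.9062 -0.1788] F [-0.3811  0.3888  0.4141] open 0.853
t 3.55 tcp [0.4203 0.0437 0.0286] toolx [ 1.     -0.0003 -0.0011] tooly [-0.0011  0.0004 -1.    ] q [-0.179   0.125   2.1123  0.0003  0.9054 -0.1788] F [-1.2013 -0.2892 -1.2253] open 0.851
```

View pics/j7.png

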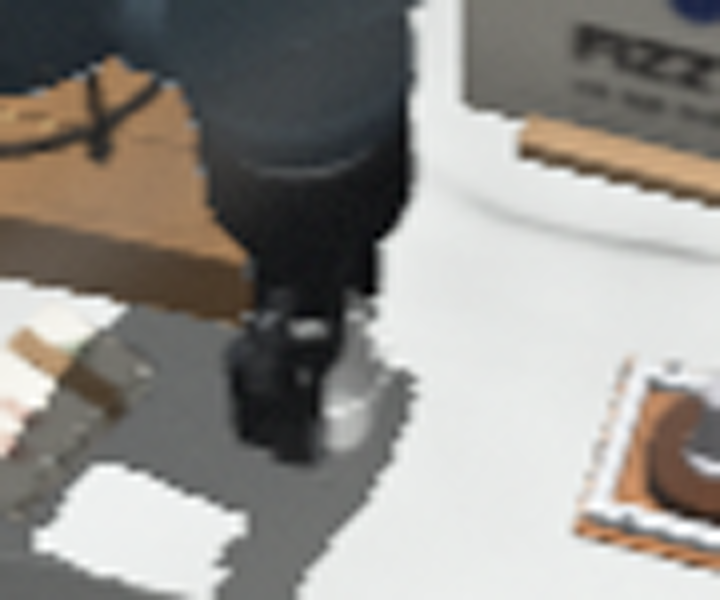

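apply_moves(
  plan="0 0 0 0 0 0 0.6; 0 0 0 0 0 0 0.5; 0 0 0 0 0 0 0.4; 0 0 0 0 0 0 0.3; 0 0 0 0 0 0 0.2",
)

```text
time_s: 4.05
eef_pos: [0.4218, 0.0435, 0.0309]
eef_rot: [-0.707, 0.707, 0.001, 0.001]
wrist_force: [-1.1, 0.5, 5.5]
opening: 0.53
```

apply_moves(
  plan="0 0 0 0 0 0 0.2; 0 0 0 0 0 0 0.2; 0 0 0 0 0 0 0.2; 0 0 0 0 0 0 0.2; 0 0 0 0 0 0 0.2",
)

```text
time_s: 4.55
eef_pos: [0.4218, 0.0435, 0.0309]
eef_rot: [-0.707, 0.707, 0.001, 0.001]
wrist_force: [-2.0, 0.7, 6.7]
opening: 0.529
```

apply_moves(
  plan="0 -0.1 0 0 0 0 0.2; 0 -0.4 0 0 0 0 0.2; 0 -0.5 0 0 0 0 0.2; 0 -0.5 0 0 0 0 0.2; 0 -0.2 0 0 0 0 0.2",
)

```text
time_s: 5.05
eef_pos: [0.4228, 0.0432, 0.1177]
eef_rot: [-0.707, 0.707, 0.002, 0.002]
wrist_force: [0.3, -0.1, 0.4]
opening: 0.525
```

```bash
python3 - <<'E'
from mv import *
show()
snap('side','side5')
x0,y0=190,150
a=cv2.resize(cv2.imread('pics/side5.png')[y0:y0+75,x0:x0+90],None,fx=8,fy=8,interpolation=cv2.INTER_CUBIC)
cv2.imwrite('pics/j8.png',a)
E
```

```text
t 5.05 tcp [0.4228 0.0432 0.1177] toolx [ 1.     -0.0004  0.0052] tooly [ 0.0052 -0.0008 -1.    ] q [-0.1791 -0.0473  2.0642  0.0002  1.1194 -0.1788] F [ 0.2925 -0.087   0.4204] open 0.525
```

View pics/j8.png

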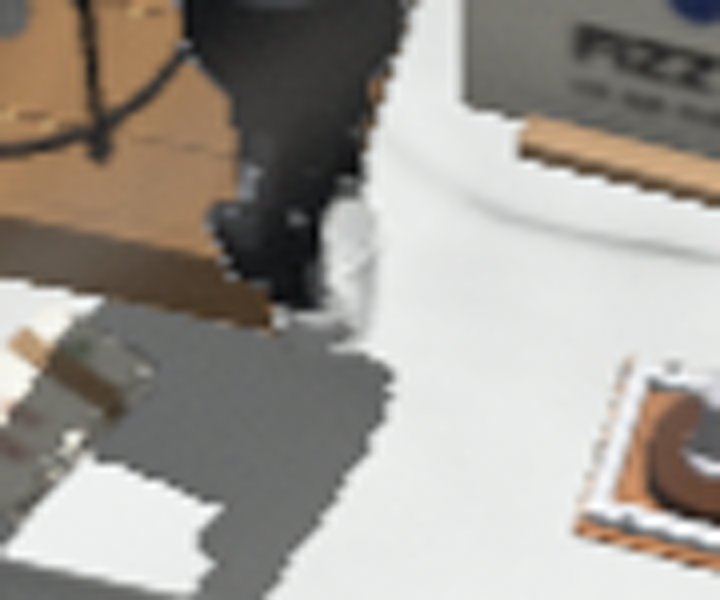

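```bash
python3 - <<'E'
from trk import *
p=np.array([.5274,-.2126,-.0456])
def circ(c,r,z): a=np.linspace(0,2*np.pi,60); return np.c_[c[0]+r*np.cos(a),c[1]+r*np.sin(a),np.full(60,z)]
def tw(x,y): return world(p,np.array([[x,y]]),0)[0,:2]
out=[]
for yp in (None,.1026,.105):
  row=[]
  for n,(x0,y0,w,h) in(('side',(266,192,42,30)),('top',(278,190,42,30))):
    f=8; im=cv2.imread(f'pics/{n}0.png')[y0:y0+h,x0:x0+w].astype(float); im=255*(im/255)**.5
    im=cv2.resize(im.clip(0,255).astype(np.uint8),None,fx=f,fy=f,interpolation=cv2.INTER_CUBIC)
    if yp:
      for it,c in [(circ(tw(-.088,yp),.028,.018),(0,255,255)),(circ(tw(-.088,yp-.05),.028,.018),(0,255,255)),(circ(tw(-.088,yp),.008,.062),(0,0,255)),(circ(tw(-.088,yp),.013,.021),(0,255,0)),(circ(tw(-.088,yp-.05),.0265,.027),(255,255,0)),(circ(tw(-.088,yp-.05),.022,.027),(255,0,0))]:
        cv2.polylines(im,[(((proj(n,it)-[x0,y0]+.5)*f-.5)).astype(int)],True,c,1)
    row.append(im)
  out.append(np.hstack(row))
cv2.imwrite('pics/m4.png',cv2.resize(np.vstack(out),None,fx=.82,fy=.82))
E
```

```text
(no output)
```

View pics/m4.png

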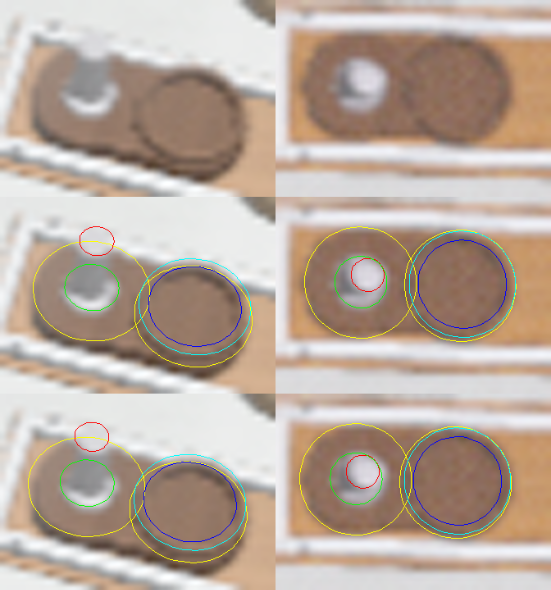

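```bash
python3 - <<'E'
from mv import *
P,R,o=state()
t=np.array([.443,-.157,.115]); a=P
prof=[.08,.22,.38,.54,.70,.83,.92,.97,1,1]
plan([(*(a+(t-a)*s),-.0456*s) for s in prof],0.2)
E
```

```text
0.03 0.01 -0.32 0.01 0.03 0.05 0.2 
0.06 0.00 -0.56 -0.00 0.05 0.00 0.2 
0.07 0.01 -0.64 -0.00 0.06 0.00 0.2 
0.07 0.01 -0.64 -0.00 0.06 0.00 0.2 
0.08 0.01 -0.64 -0.00 0.06 0.00 0.2 
0.07 0.01 -0.52 -0.00 0.05 0.00 0.2 
0.05 0.01 -0.36 -0.00 0.04 0.00 0.2 
0.03 0.00 -0.20 -0.00 0.02 0.00 0.2 
0.01 0.00 -0.12 -0.00 0.01 0.00 0.2 
0.00 0.00 0.00 -0.00 -0.00 0.00 0.2
```

apply_moves(
  plan="0.03 0.01 -0.32 0 0.03 0 0.2; 0.06 0 -0.56 0 0.05 0 0.2; 0.07 0.01 -0.64 0 0.06 0 0.2; 0.07 0.01 -0.64 0 0.06 0 0.2; 0.08 0.01 -0.64 0 0.06 0 0.2",
)

```text
time_s: 5.6
eef_pos: [0.4344, -0.0976, 0.1122]
eef_rot: [0.707, -0.707, 0.011, -0.011]
wrist_force: [1.4, -0.3, -0.6]
opening: 0.525
```

apply_moves(
  plan="0.07 0.01 -0.52 0 0.05 0 0.2; 0.05 0.01 -0.36 0 0.04 0 0.2; 0.03 0 -0.2 0 0.02 0 0.2; 0.01 0 -0.12 0 0.01 0 0.2; 0 0 0 0 0 0 0.2",
)

```text
time_s: 6.1
eef_pos: [0.4405, -0.1569, 0.1119]
eef_rot: [0.707, -0.707, 0.016, -0.017]
wrist_force: [-0.9, -0.6, -1.1]
opening: 0.529
```

```bash
python3 - <<'E'
from mv import *
show()
snap('side','side6');snap('top','top6')
x0,y0=245,160
a=cv2.resize(cv2.imread('pics/side6.png')[y0:y0+70,x0:x0+70],None,fx=8,fy=8,interpolation=cv2.INTER_CUBIC)
b=cv2.resize(cv2.imread('pics/top6.png')[150:220,265:335],None,fx=3,fy=3,interpolation=cv2.INTER_CUBIC)
a[:210,-210:]=b
cv2.imwrite('pics/j9.png',a)
E
```

```text
t 6.1 tcp [ 0.4405 -0.1569  0.1119] toolx [ 0.9989 -0.0464  0.0004] tooly [ 0.0004  0.0006 -1.    ] q [-0.5973  0.0663  1.9632  0.0008  1.1121 -0.5513] F [-0.9416 -0.6281 -1.1396] open 0.529
```

View pics/j9.png

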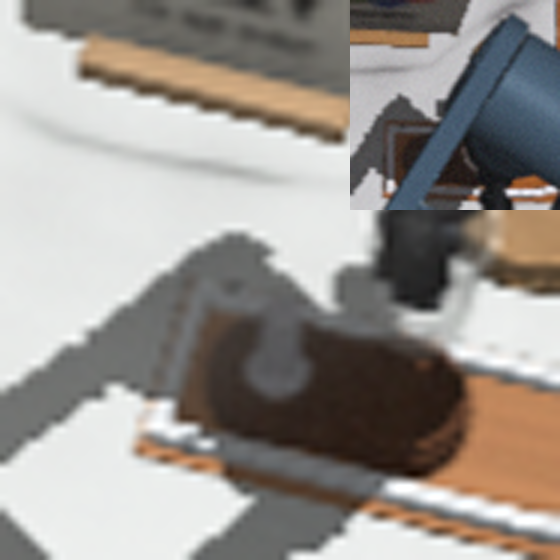

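apply_moves(
  plan="0.05 0.15 0 0 0 0 0.2; 0 0.2 0 0 0 0 0.2; 0 0.2 0 0 0 0 0.2; 0 0.17 0 0 0 0 0.2; 0 0 0 0 0 0 0.2",
)

```text
time_s: 6.7
eef_pos: [0.4421, -0.1562, 0.0746]
eef_rot: [0.708, -0.706, 0.017, -0.016]
wrist_force: [-0.7, 0.1, -0.8]
opening: 0.527
```

```bash
cat > gl.py <<'E'
from mv import *
from trk import world
p=np.array([.5274,-.2126,-.0456])
def circ(c,r,z): a=np.linspace(0,2*np.pi,60); return np.c_[c[0]+r*np.cos(a),c[1]+r*np.sin(a),np.full(60,z)]
def tw(x,y): return world(p,np.array([[x,y]]),0)[0,:2]
def ovl(n,src,x0,y0,w,h,f,items,out,gam=.6):
    im=cv2.imread(src)[y0:y0+h,x0:x0+w].astype(float); im=255*(im/255)**gam
    im=cv2.resize(im.clip(0,255).astype(np.uint8),None,fx=f,fy=f,interpolation=cv2.INTER_CUBIC); raw=im.copy()
    for it,c in items: cv2.polylines(im,[(((proj(n,it)-[x0,y0]+.5)*f-.5)).astype(int)],True,c,1)
    cv2.imwrite(out,np.hstack([raw,im]))
E
python3 - <<'E'
from gl import *
show()
P,R,o=state(); g=P[:2]+[0,.0025]; zb=P[2]-.0309
snap('side','side7')
w=tw(-.088,.054)+[.001,0]
ovl('side','pics/side7.png',270,175,48,50,8,[(circ(g,.019,zb),(0,200,0)),(circ(g,.0245,zb+.062),(0,0,255)),(circ(w,.0265,.027),(255,255,0))],'pics/j10.png')
E
```

```text
t 6.7 tcp [ 0.4421 -0.1562  0.0746] toolx [ 0.9989 -0.0458 -0.0018] tooly [-0.0017  0.0019 -1.    ] q [-0.5939  0.1331  1.9802  0.0008  1.0308 -0.5485] F [-0.7062  0.115  -0.8037] open 0.527
```

View pics/j10.png

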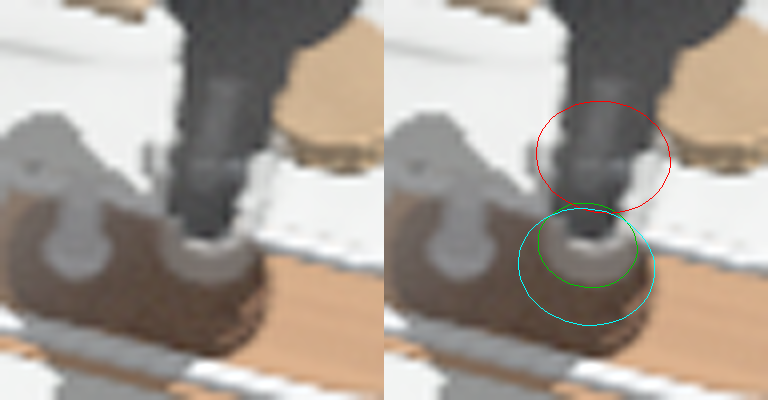

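apply_moves(
  plan="0.02 0.08 0.04 0 0 0 0.2; 0 0.1 0 0 0 0 0.2; 0 0.1 0 0 0 0 0.2; 0 0.08 0 0 0 0 0.2; 0 0 0 0 0 0 0.2",
)

```text
time_s: 7.25
eef_pos: [0.444, -0.1548, 0.0577]
eef_rot: [0.707, -0.707, 0.016, -0.016]
wrist_force: [0.2, 0.0, -1.8]
opening: 0.532
```

```bash
python3 - <<'E'
from gl import *
show()
P,R,o=state(); g=P[:2]+[0,.0005]; zb=P[2]-.0309
snap('side','side8')
w=tw(-.088,.0545)+[.001,0]
ovl('side','pics/side8.png',270,175,48,50,8,[(circ(g,.019,zb),(0,200,0)),(circ(g,.0245,zb+.062),(0,0,255)),(circ(w,.0265,.027),(255,255,0))],'pics/j11.png')
E
```

```text
t 7.25 tcp [ 0.444  -0.1548  0.0577] toolx [ 0.9989 -0.046   0.0001] tooly [ 0.0001  0.0007 -1.    ] q [-0.5892  0.1649  1.9863  0.0008  0.9906 -0.5436] F [ 0.25    0.0407 -1.8057] open 0.532
```

View pics/j11.png

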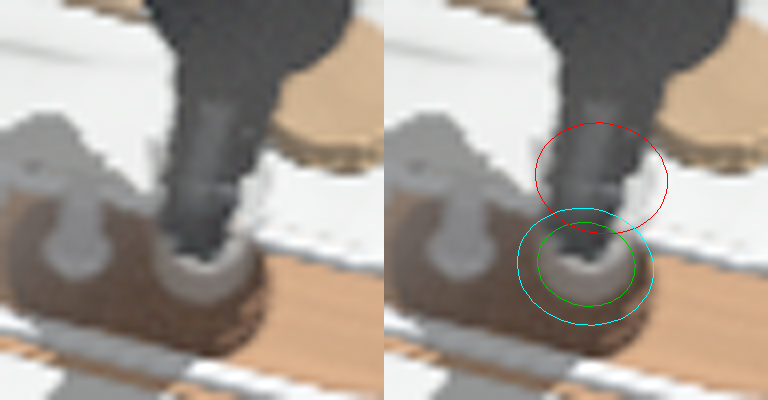

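apply_moves(
  plan="-0.01 0.05 0 0 0 0 0.2; 0 0.05 0 0 0 0 0.2; 0 0.05 0 0 0 0 0.2; 0 0 0 0 0 0 0.2; 0 0 0 0 0 0 0.2",
)

```text
time_s: 7.8
eef_pos: [0.444, -0.1551, 0.0509]
eef_rot: [0.707, -0.707, 0.016, -0.017]
wrist_force: [0.7, 0.5, -0.3]
opening: 0.529
```

```bash
python3 - <<'E'
from gl import *
show()
P,R,o=state(); g=P[:2]+[0,.0005]; zb=P[2]-.0309
snap('side','side9')
w=tw(-.088,.0545)+[.001,0]
ovl('side','pics/side9.png',270,175,48,50,8,[(circ(g,.019,zb),(0,200,0)),(circ(g,.0245,zb+.062),(0,0,255)),(circ(w,.0265,.027),(255,255,0))],'pics/j12.png')
E
```

```text
t 7.8 tcp [ 0.444  -0.1551  0.0509] toolx [ 0.9989 -0.046   0.0011] tooly [ 0.0011  0.0001 -1.    ] q [-0.5897  0.177   1.9899  0.0008  0.9739 -0.5441] F [ 0.6566  0.5158 -0.3349] open 0.529
```

View pics/j12.png

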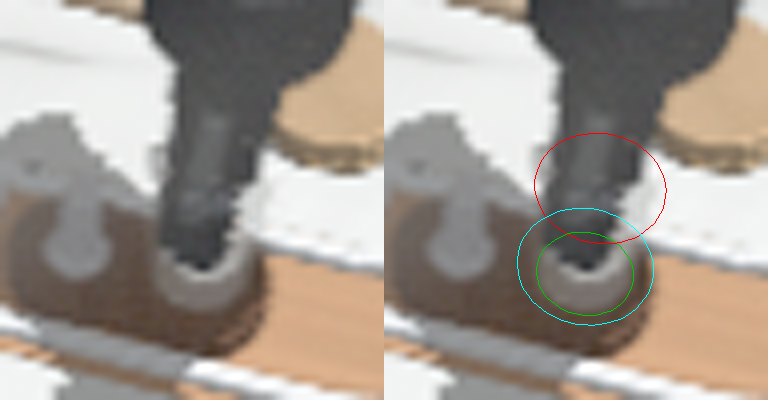

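apply_moves(
  plan="0 0.03 0 0 0 0 0.2; 0 0.02 0 0 0 0 0.2; 0 0 0 0 0 0 0.2; 0 0 0 0 0 0 0.2; 0 0 0 0 0 0 0.2",
)

```text
time_s: 8.35
eef_pos: [0.4442, -0.1553, 0.0489]
eef_rot: [-0.707, 0.707, -0.016, 0.017]
wrist_force: [-1.5, 1.1, 5.3]
opening: 0.53
```

Contact with the floor at the expected height (5 N). Now release.

apply_moves(
  plan="0 0 0 0 0 0 0.6; 0 0 0 0 0 0 0.7; 0 0 0 0 0 0 0.8; 0 0 0 0 0 0 0.85; 0 0 0 0 0 0 0.85",
)

```text
time_s: 8.85
eef_pos: [0.444, -0.1551, 0.0484]
eef_rot: [0.707, -0.707, 0.016, -0.017]
wrist_force: [1.0, -0.1, -0.6]
opening: 0.858
```

apply_moves(
  plan="0 -0.2 0 0 0 0 0.85; 0 -0.5 0 0 0 0 0.85; 0 -0.7 0 0 0 0 0.85; 0 -0.6 0 0 0 0 0.85; 0 -0.2 0 0 0 0 0.85",
)

```text
time_s: 9.35
eef_pos: [0.4458, -0.1563, 0.1625]
eef_rot: [-0.706, 0.708, -0.014, 0.019]
wrist_force: [0.2, 0.2, -0.1]
opening: 0.854
```

```bash
python3 - <<'E'
from gl import *
show()
snap('side','side10');snap('top','top10')
w=tw(-.088,.0545)+[.001,0]
ovl('side','pics/side10.png',270,175,48,50,8,[(circ(w,.019,.018),(0,200,0)),(circ(w,.0245,.080),(0,0,255)),(circ(w,.0265,.027),(255,255,0))],'pics/j13.png')
E
```

```text
t 9.35 tcp [ 0.4458 -0.1563  0.1625] toolx [ 0.9989 -0.0458  0.0067] tooly [ 0.0066 -0.0035 -1.    ] q [-0.5897 -0.0004  1.917   0.0007  1.2176 -0.5441] F [ 0.1964  0.2449 -0.0756] open 0.854
```

View pics/j13.png

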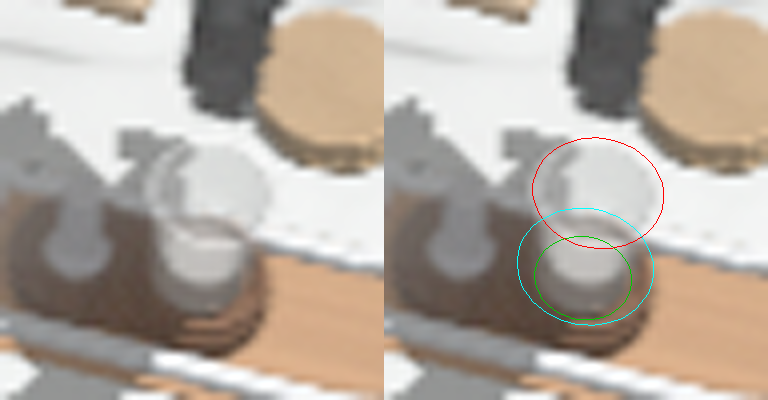

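View pics/top10.png

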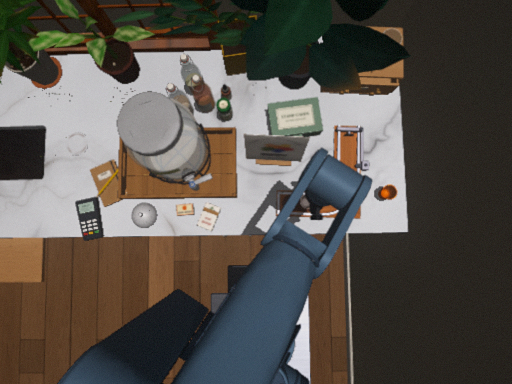

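```bash
cat >> gl.py <<'E'
def tk(x,y): return tw(x,y)
def path(s):
    """post centre arc length s from y=0 (bend start): s<0 first leg at y=-s; returns track xy and heading (track)"""
    r=.088; L=r*np.pi/2
    if s<0: return np.array([-r,-s]),np.array([0,-1.])
    if s<L: a=s/r; return np.array([-r*np.cos(a),-r*np.sin(a)]),np.array([np.sin(a),-np.cos(a)])
    return np.array([s-L,-r]),np.array([1.,0])
L=.088*np.pi/2
def pushpose(s,gap=.019,z=.037):
    q,h=path(s); t=q-gap*h; w=tk(*t); yaw=np.arctan2(h[1],h[0])+np.pi/2-.0456  # heading -y -> yaw 0
    return (w[0],w[1],z,yaw)
E
python3 - <<'E'
from gl import *
a=state()[0]; t=np.array(pushpose(-.105,.031))
print(t)
plan([(*(a+(np.r_[t[:2],.155]-a)*s),t[3]) for s in(.15,.4,.7,.95,1)]+[(t[0],t[1],z,t[3]) for z in (.135,.105,.08,.06,.05)],0)
E
```

```text
[ 0.4457 -0.0727  0.037  -0.0456]
-0.01 0.02 0.25 0.02 -0.00 0.04 0 
-0.02 0.02 0.41 -0.00 -0.00 -0.00 0 
-0.01 0.03 0.50 -0.00 -0.00 -0.00 0 
-0.02 0.03 0.42 -0.00 -0.00 -0.00 0 
-0.00 0.01 0.08 -0.00 -0.00 -0.00 0 
-0.00 0.40 -0.00 -0.00 -0.00 -0.00 0 
-0.00 0.60 -0.00 -0.00 -0.00 -0.00 0 
-0.00 0.50 -0.00 -0.00 -0.00 -0.00 0 
-0.00 0.40 -0.00 -0.00 -0.00 -0.00 0 
-0.00 0.20 -0.00 -0.00 -0.00 -0.00 0
```

apply_moves(
  plan="-0.01 0.02 0.25 0 0 0 0.85; -0.02 0.02 0.41 0 0 0 0.5; -0.01 0.03 0.5 0 0 0 0; -0.02 0.03 0.42 0 0 0 0; 0 0.01 0.08 0 0 0 0",
)

```text
time_s: 9.95
eef_pos: [0.4428, -0.0689, 0.1506]
eef_rot: [0.708, -0.706, 0.017, -0.014]
wrist_force: [0.8, -0.4, -0.8]
opening: 0.167
```

apply_moves(
  plan="0 0.3 0 0 0 0 0; 0 0.5 0 0 0 0 0; 0 0.5 0 0 0 0 0; 0 0.3 0 0 0 0 0; 0 0 0 0 0 0 0",
)

```text
time_s: 10.45
eef_pos: [0.4419, -0.0709, 0.0697]
eef_rot: [0.708, -0.706, 0.018, -0.014]
wrist_force: [0.2, 0.8, 0.5]
opening: 0.001
```

```bash
python3 - <<'E'
from gl import *
show()
t=pushpose(-.105,.031); print(t)
snap('side','side11')
P,R,o=state()
bx=[P+R.apply([dx,.011,dz]) for dx,dz in((-.0145,-.011),(.0145,-.011),(.0145,.011),(-.0145,.011))]
w=tw(-.088,.0545)+[.001,0]
pc=tw(-.088,.1045)+[.001,0]
ovl('side','pics/side11.png',255,165,65,60,6,[(np.array(bx),(0,0,255)),(circ(pc,.008,.062),(0,200,0)),(circ(pc,.013,.021),(0,255,0)),(circ(w,.0245,.080),(0,0,255))],'pics/j14.png')
E
```

```text
t 10.45 tcp [ 0.4419 -0.0709  0.0697] toolx [ 0.9989 -0.0461 -0.0055] tooly [-0.0054  0.0028 -1.    ] q [-0.4256  0.0984  2.0318  0.0004  1.0174 -0.3798] F [0.1527 0.8012 0.511 ] open 0.001
(np.float64(0.4456909269843365), np.float64(-0.07272996251190547), 0.037, np.float64(-0.0456))
```

View pics/j14.png

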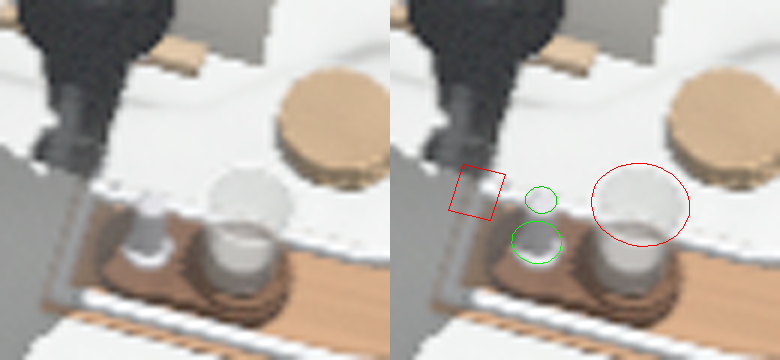

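```bash
python3 - <<'E'
from gl import *
P,R,o=state()
def box(op,tip): return [P+R.apply([dx,tip,dz]) for dx,dz in((-op,-.011),(op,-.011),(op,.011),(-op,.011))]
ovl('side','pics/side11.png',255,165,32,40,12,[(np.array(box(.0145,.011)),(0,0,255)),(np.array(box(.0145,-.002)),(255,0,0)),(np.array(box(.0145,-.05)),(0,255,0))],'pics/j15.png',.5)
E
```

```text
(no output)
```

View pics/j15.png

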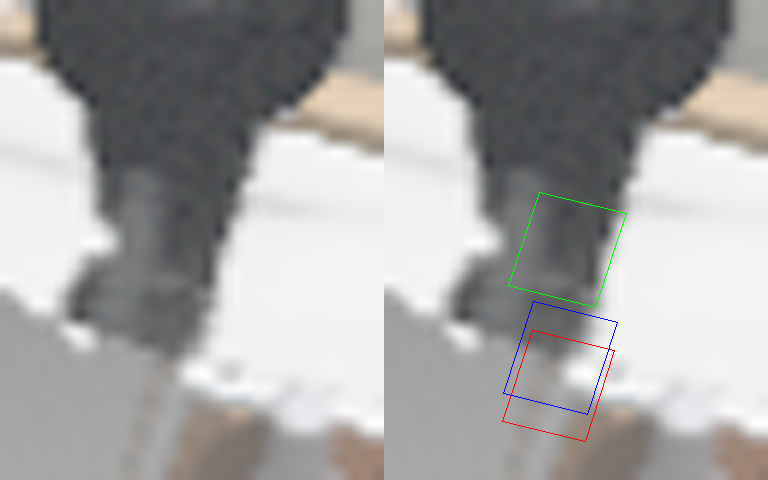

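```bash
python3 - <<'E'
from gl import *
for z in(0,.01,.02,.03,.04): print(z,onz('side',[(228.1,207.8),(255+185/12-.5,165+355/12-.5),(255+75/12-.5,165+325/12-.5)],z).round(4).tolist())
E
```

```text
0 [[0.409, 0.0534, 0.0], [0.492, -0.0652, -0.0], [0.4945, -0.0338, 0.0]]
0.01 [[0.4033, 0.0511, 0.01], [0.4855, -0.0663, 0.01], [0.488, -0.0352, 0.01]]
0.02 [[0.3977, 0.0488, 0.02], [0.479, -0.0674, 0.02], [0.4814, -0.0366, 0.02]]
0.03 [[0.392, 0.0465, 0.03], [0.4725, -0.0685, 0.03], [0.4749, -0.038, 0.03]]
0.04 [[0.3864, 0.0443, 0.04], [0.466, -0.0696, 0.04], [0.4684, -0.0394, 0.04]]
```

```bash
python3 - <<'E'
from gl import *
show()
t=pushpose(-.105,.033)
plan([(t[0],t[1],z,t[3]) for z in (.062,.054,.046,.040,.037)],0)
E
```

```text
t 10.5 tcp [ 0.4431 -0.0714  0.0712] toolx [ 0.9989 -0.0461 -0.003 ] tooly [-0.003   0.0018 -1.    ] q [-0.4256  0.0966  2.03    0.0005  1.0184 -0.3797] F [ 0.0693 -0.1481  1.1929] open 0.0
0.05 0.18 0.02 -0.01 -0.00 -0.03 0 
0.00 0.16 -0.00 -0.00 -0.00 0.00 0 
0.00 0.16 -0.00 -0.00 -0.00 0.00 0 
0.00 0.12 -0.00 -0.00 -0.00 0.00 0 
0.00 0.06 -0.00 -0.00 -0.00 0.00 0
```

apply_moves(
  plan="0.04 0.18 0.02 0 0 0 0; 0 0.16 0 0 0 0 0; 0 0.16 0 0 0 0 0; 0 0.12 0 0 0 0 0; 0 0.06 0 0 0 0 0",
)

```text
time_s: 11.0
eef_pos: [0.4465, -0.071, 0.0382]
eef_rot: [0.707, -0.707, 0.016, -0.016]
wrist_force: [0.6, -0.4, 0.8]
opening: 0.001
```

```bash
python3 - <<'E'
from gl import *
snap('side','side12')
show()
snap('side','side13')
show()
P,R,o=state()
def box(op,tip): return [P+R.apply([dx,tip,dz]) for dx,dz in((-op,-.011),(op,-.011),(op,.011),(-op,.011))]
ovl('side','pics/side13.png',250,165,50,55,8,[(np.array(box(.0145,.011)),(0,0,255)),(np.array(box(.0145,-.05)),(0,255,0))],'pics/j16.png',.5)
E
```

```text
t 11.05 tcp [ 0.4463 -0.0709  0.038 ] toolx [ 0.9989 -0.0461 -0.    ] tooly [-0.      0.0005 -1.    ] q [-0.4217  0.1653  2.0385  0.0006  0.938  -0.3759] F [ 0.0845 -0.4551 -0.9197] open 0.004
t 11.1 tcp [ 0.4465 -0.071   0.0384] toolx [ 0.9989 -0.046   0.0003] tooly [ 0.0003  0.0004 -1.    ] q [-0.4217  0.1646  2.0382  0.0006  0.9387 -0.376 ] F [ 0.1147 -0.4934 -0.0392] open 0.003
```

View pics/j16.png

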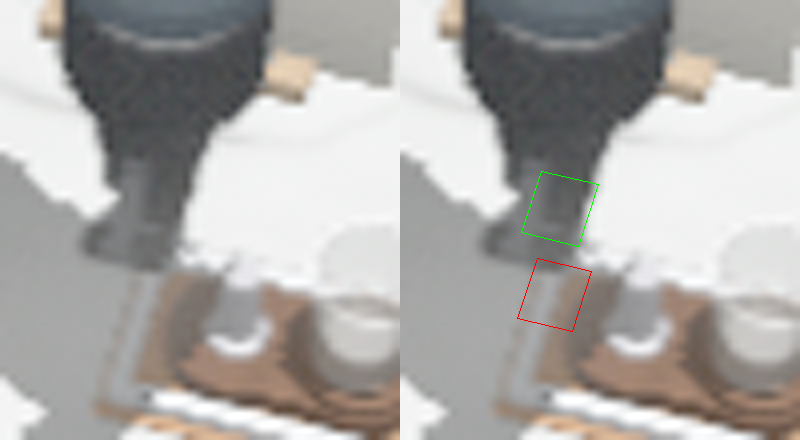

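apply_moves(
  plan="0 0 -0.06 0 0 0 0; 0 0 -0.06 0 0 0 0; 0 0 -0.04 0 0 0 0; 0 0 -0.04 0 0 0 0; 0 0 -0.04 0 0 0 0",
)

```text
time_s: 11.6
eef_pos: [0.4464, -0.0834, 0.039]
eef_rot: [-0.707, 0.707, -0.016, 0.017]
wrist_force: [0.1, -0.1, -0.6]
opening: 0.002
```

apply_moves(
  plan="0 0 -0.03 0 0 0 0; 0 0 -0.03 0 0 0 0; 0 0 -0.03 0 0 0 0; 0 0 -0.03 0 0 0 0; 0 0 -0.03 0 0 0 0",
)

```text
time_s: 12.1
eef_pos: [0.4459, -0.0903, 0.0388]
eef_rot: [0.707, -0.707, 0.016, -0.017]
wrist_force: [0.8, 2.8, 0.6]
opening: -0.001
```

```bash
python3 - <<'E'
from gl import *
show()
snap('side','side14')
P,R,o=state()
def box(op,tip): return [P+R.apply([dx,tip,dz]) for dx,dz in((-op,-.011),(op,-.011),(op,.011),(-op,.011))]
ovl('side','pics/side14.png',250,165,50,55,8,[(np.array(box(.0145,.011)),(0,0,255)),(np.array(box(.0145,-.05)),(0,255,0))],'pics/j17.png',.5)
E
```

```text
t 12.1 tcp [ 0.4459 -0.0903  0.0388] toolx [ 0.9989 -0.0461  0.0009] tooly [ 0.0009  0.0007 -1.    ] q [-0.4626  0.1692  2.0316  0.0013  0.9403 -0.4173] F [0.758  2.8495 0.6473] open -0.001
```

View pics/j17.png

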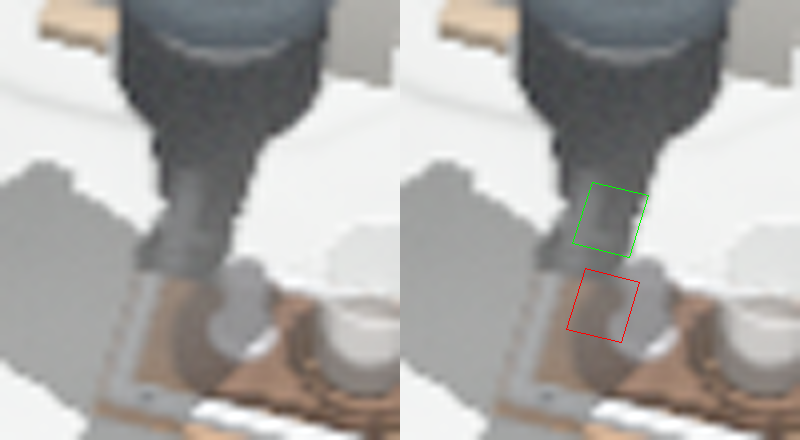

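```bash
python3 - <<'E'
import cv2,numpy as np
a=cv2.imread('pics/side11.png',0).astype(np.float32);b=cv2.imread('pics/side14.png',0).astype(np.float32);c=cv2.imread('pics/side13.png',0).astype(np.float32)
for (x0,x1,y0,y1) in((284,308,190,224),(276,290,196,214)):
    w=cv2.createHanningWindow((x1-x0,y1-y0),cv2.CV_32F)
    print(cv2.phaseCorrelate(a[y0:y1,x0:x1],b[y0:y1,x0:x1],w),cv2.phaseCorrelate(a[y0:y1,x0:x1],c[y0:y1,x0:x1],w))
E
```

```text
((0.3704679809024203, 0.03394576626545032), 0.9169629900543778) ((-0.02025103799196515, -0.05476640722272208), 1.0095783005710002)
((0.8255974221729581, 0.18090086170330721), 0.7573854464071769) ((0.6231354898365256, 0.06680736255403374), 1.0001546621322632)
```

```bash
cat > go.py <<'E'
import sys
from gl import *
G=.015
def cur():
    P,R,o=state(); M=R.as_matrix(); c,s=np.cos(p[2]),np.sin(p[2]); d=P[:2]-p[:2]; t=np.array([c*d[0]+s*d[1],-s*d[0]+c*d[1]])
    h=-M[:,2][:2]; ht=np.array([c*h[0]+s*h[1],-s*h[0]+c*h[1]]); q=t+G*ht
    F=np.array(o['wrist_force']); Ft=np.array([c*F[0]+s*F[1],-s*F[0]+c*F[1]])
    print('t',round(o['time_s'],2),'contact-post est track',q,'z',P[2].round(4),'yaw',np.arctan2(M[1,0],M[0,0]).round(4),'F along',(Ft@-ht).round(2),'lat',(Ft[0]*ht[1]-Ft[1]*ht[0]).round(2),'Fz',F[2].round(2))
def seq(slist,z=.038): plan([pushpose(s,G,z) for s in slist],0)
if __name__=='__main__':
    cur(); a,b,n=float(sys.argv[1]),float(sys.argv[2]),int(sys.argv[3]); seq(a+(b-a)*np.arange(1,n+1)/n)
E
python3 go.py -.1035 -.0735 10
```

```text
t 12.15 contact-post est track [-0.087   0.1032] z 0.0389 yaw -0.046 F along 2.03 lat 0.34 Fz 0.4
-0.02 0.02 -0.05 -0.00 -0.00 0.01 0 
-0.00 -0.00 -0.06 -0.00 -0.00 -0.00 0 
-0.00 -0.00 -0.06 -0.00 -0.00 -0.00 0 
-0.00 -0.00 -0.06 -0.00 -0.00 -0.00 0 
-0.00 -0.00 -0.06 -0.00 -0.00 -0.00 0 
-0.00 -0.00 -0.06 -0.00 -0.00 -0.00 0 
-0.00 -0.00 -0.06 -0.00 -0.00 -0.00 0 
0.00 -0.00 -0.06 -0.00 -0.00 -0.00 0 
0.00 -0.00 -0.06 -0.00 -0.00 -0.00 0 
0.00 -0.00 -0.06 -0.00 -0.00 -0.00 0
```

apply_moves(
  plan="0 0.02 -0.05 0 0 0 0; 0 0 -0.06 0 0 0 0; 0 0 -0.06 0 0 0 0; 0 0 -0.06 0 0 0 0; 0 0 -0.06 0 0 0 0",
)

```text
time_s: 12.65
eef_pos: [0.4453, -0.1054, 0.0379]
eef_rot: [0.707, -0.707, 0.016, -0.017]
wrist_force: [0.1, 1.9, 0.1]
opening: 0.004
```

apply_moves(
  plan="0 0 -0.06 0 0 0 0; 0 0 -0.06 0 0 0 0; 0 0 -0.06 0 0 0 0; 0 0 -0.06 0 0 0 0; 0 0 -0.06 0 0 0 0",
)

```text
time_s: 13.15
eef_pos: [0.4446, -0.1203, 0.0379]
eef_rot: [0.707, -0.707, 0.016, -0.017]
wrist_force: [0.7, 2.5, 0.4]
opening: -0.001
```

```bash
python3 - <<'E'
from go import *
snap('side','side15'); cur()
it=[]
for s in(.0735,):
    w=tw(-.088,s-.05);pc=tw(-.088,s); it+=[(circ(pc,.008,.062),(0,200,0)),(circ(pc,.013,.021),(0,255,0)),(circ(w,.0245,.080),(0,0,255)),(circ(w,.0265,.027),(255,255,0))]
ovl('side','pics/side15.png',260,170,60,60,6.0,it,'pics/j18.png',.6)
E
```

```text
t 13.2 contact-post est track [-0.0869  0.0729] z 0.038 yaw -0.0461 F along -0.31 lat 0.64 Fz -0.01
```

View pics/j18.png

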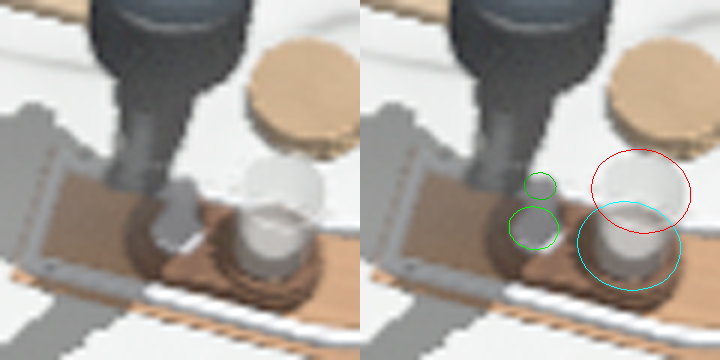

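```bash
python3 go.py -.0729 -.0129 15
```

```text
t 13.2 contact-post est track [-0.0869  0.0729] z 0.038 yaw -0.0461 F along -0.31 lat 0.64 Fz -0.01
-0.02 -0.00 -0.08 0.00 -0.00 0.01 0 
-0.00 -0.00 -0.08 0.00 -0.00 0.00 0 
-0.00 -0.00 -0.08 0.00 -0.00 0.00 0 
-0.00 -0.00 -0.08 0.00 -0.00 0.00 0 
-0.00 -0.00 -0.08 0.00 -0.00 0.00 0 
-0.00 -0.00 -0.08 0.00 -0.00 0.00 0 
-0.00 -0.00 -0.08 0.00 -0.00 0.00 0 
-0.00 -0.00 -0.08 0.00 -0.00 0.00 0 
-0.00 -0.00 -0.08 0.00 -0.00 0.00 0 
-0.00 -0.00 -0.08 0.00 -0.00 0.00 0 
-0.00 -0.00 -0.08 0.00 -0.00 0.00 0 
-0.00 -0.00 -0.08 0.00 -0.00 0.00 0 
-0.00 -0.00 -0.08 0.00 -0.00 0.00 0 
-0.00 -0.00 -0.08 0.00 -0.00 0.00 0 
-0.00 -0.00 -0.08 0.00 -0.00 0.00 0
```

apply_moves(
  plan="-0.01 0 -0.08 0 0 0 0; 0 0 -0.08 0 0 0 0; 0 0 -0.08 0 0 0 0; 0 0 -0.08 0 0 0 0; 0 0 -0.08 0 0 0 0",
)

```text
time_s: 13.7
eef_pos: [0.4432, -0.1404, 0.0379]
eef_rot: [0.707, -0.707, 0.016, -0.017]
wrist_force: [-0.1, 3.3, 0.2]
opening: 0.002
```

apply_moves(
  plan="0 0 -0.06 0 0 0 0; 0 0 -0.06 0 0 0 0; 0 0 -0.06 0 0 0 0; 0 0 -0.06 0 0 0 0; 0 0 -0.06 0 0 0 0",
)

```text
time_s: 14.2
eef_pos: [0.4425, -0.1553, 0.0379]
eef_rot: [-0.707, 0.707, -0.016, 0.017]
wrist_force: [0.2, 2.1, 0.9]
opening: -0.0
```

```bash
python3 - <<'E'
from go import *
snap('side','side16'); cur()
cv2.imwrite('pics/j19.png',cv2.resize(cv2.imread('pics/side16.png')[165:240,260:370],None,fx=6,fy=6,interpolation=cv2.INTER_CUBIC))
E
python3 go.py -.038 -.010 10
```

```text
t 14.25 contact-post est track [-0.0874  0.038 ] z 0.038 yaw -0.046 F along 1.18 lat 0.09 Fz -0.11
t 14.25 contact-post est track [-0.0874  0.038 ] z 0.038 yaw -0.046 F along 1.18 lat 0.09 Fz -0.11
-0.01 -0.00 -0.06 0.00 -0.00 0.01 0 
-0.00 -0.00 -0.05 0.00 -0.00 0.00 0 
-0.00 -0.00 -0.06 0.00 -0.00 0.00 0 
-0.00 -0.00 -0.05 0.00 -0.00 0.00 0 
-0.00 -0.00 -0.06 0.00 -0.00 0.00 0 
-0.00 -0.00 -0.06 0.00 -0.00 0.00 0 
-0.00 -0.00 -0.05 0.00 -0.00 0.00 0 
-0.00 -0.00 -0.06 0.00 -0.00 0.00 0 
-0.00 -0.00 -0.05 0.00 -0.00 0.00 0 
-0.00 -0.00 -0.06 0.00 -0.00 0.00 0
```

View pics/j19.png

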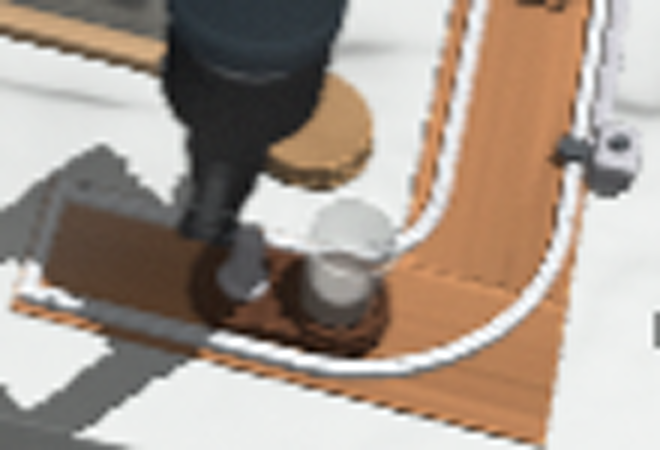

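apply_moves(
  plan="-0.01 0 -0.06 0 0 0 0; 0 0 -0.06 0 0 0 0; 0 0 -0.05 0 0 0 0; 0 0 -0.06 0 0 0 0; 0 0 -0.05 0 0 0 0",
)

```text
time_s: 14.75
eef_pos: [0.4413, -0.1692, 0.0379]
eef_rot: [0.707, -0.707, 0.016, -0.017]
wrist_force: [-0.5, 2.3, 1.0]
opening: -0.006
```

apply_moves(
  plan="0 0 -0.06 0 0 0 0; 0 0 -0.06 0 0 0 0; 0 0 -0.05 0 0 0 0; 0 0 -0.06 0 0 0 0; 0 0 -0.06 0 0 0 0",
)

```text
time_s: 15.25
eef_pos: [0.4407, -0.1836, 0.0379]
eef_rot: [0.707, -0.707, 0.016, -0.017]
wrist_force: [-0.1, 2.3, 0.7]
opening: 0.0
```

```bash
python3 go.py -.0095 .0205 10
```

```text
t 15.25 contact-post est track [-0.088  0.01 ] z 0.0379 yaw -0.046 F along 2.28 lat 0.16 Fz 0.71
-0.00 -0.00 -0.07 -0.00 -0.00 0.01 0 
-0.00 -0.00 -0.06 -0.00 -0.00 -0.00 0 
-0.00 -0.00 -0.06 -0.00 -0.00 -0.00 0 
-0.01 -0.00 -0.06 -0.00 -0.24 -0.00 0 
-0.01 -0.00 -0.06 -0.00 -0.28 -0.00 0 
-0.01 -0.00 -0.06 -0.00 -0.29 -0.00 0 
-0.01 -0.00 -0.06 -0.00 -0.28 -0.00 0 
-0.01 -0.00 -0.06 -0.00 -0.29 -0.00 0 
-0.00 -0.00 -0.06 -0.00 -0.28 -0.00 0 
-0.01 -0.00 -0.06 -0.00 -0.28 -0.00 0
```

apply_moves(
  plan="0 0 -0.07 0 0 0 0; 0 0 -0.06 0 0 0 0; 0 0 -0.06 0 0 0 0; -0.01 0 -0.06 0 -0.24 0 0; -0.01 0 -0.06 0 -0.28 0 0",
)

```text
time_s: 15.75
eef_pos: [0.439, -0.1991, 0.0379]
eef_rot: [0.707, -0.707, -0.007, 0.006]
wrist_force: [0.5, 3.6, 0.7]
opening: -0.004
```

apply_moves(
  plan="-0.01 0 -0.06 0 -0.29 0 0; -0.01 0 -0.06 0 -0.28 0 0; -0.01 0 -0.06 0 -0.29 0 0; 0 0 -0.06 0 -0.28 0 0; -0.01 0 -0.06 0 -0.28 0 0",
)

```text
time_s: 16.25
eef_pos: [0.4378, -0.214, 0.0378]
eef_rot: [0.704, -0.704, -0.066, 0.066]
wrist_force: [-1.6, 3.1, 1.9]
opening: -0.001
```

```bash
python3 - <<'E'
from go import *
snap('side','side17'); cur()
cv2.imwrite('pics/j20.png',cv2.resize(cv2.imread('pics/side17.png')[150:235,270:380],None,fx=6,fy=6,interpolation=cv2.INTER_CUBIC))
E
python3 go.py .0205 .0505 10
```

```text
t 16.3 contact-post est track [-0.0858 -0.0206] z 0.0378 yaw 0.1898 F along 2.65 lat 1.69 Fz -0.28
t 16.3 contact-post est track [-0.0858 -0.0206] z 0.0378 yaw 0.1898 F along 2.65 lat 1.69 Fz -0.28
-0.00 -0.00 -0.05 0.00 -0.26 0.00 0 
-0.01 -0.00 -0.06 0.00 -0.29 0.00 0 
-0.01 -0.00 -0.06 0.00 -0.28 0.00 0 
-0.01 -0.00 -0.06 0.00 -0.29 0.00 0 
-0.01 -0.00 -0.06 0.00 -0.28 0.00 0 
-0.01 -0.00 -0.06 0.00 -0.28 0.00 0 
-0.01 -0.00 -0.07 0.00 -0.29 0.00 0 
-0.01 -0.00 -0.06 0.00 -0.28 0.00 0 
-0.01 -0.00 -0.06 0.00 -0.29 0.00 0 
-0.01 -0.00 -0.06 0.00 -0.28 0.00 0
```

View pics/j20.png

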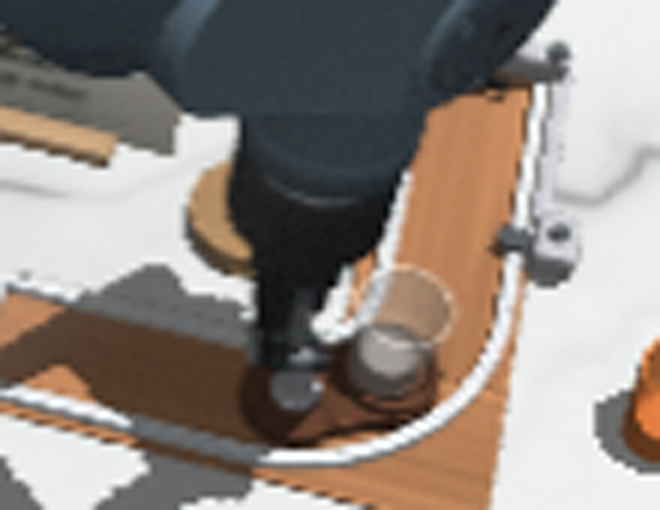

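apply_moves(
  plan="0 0 -0.05 0 -0.26 0 0; -0.01 0 -0.06 0 -0.29 0 0; -0.01 0 -0.06 0 -0.28 0 0; -0.01 0 -0.06 0 -0.29 0 0; -0.01 0 -0.06 0 -0.28 0 0",
)

```text
time_s: 16.8
eef_pos: [0.4393, -0.2285, 0.0376]
eef_rot: [0.696, -0.696, -0.125, 0.125]
wrist_force: [-2.6, 1.9, 1.6]
opening: -0.001
```

apply_moves(
  plan="-0.01 0 -0.06 0 -0.28 0 0; -0.01 0 -0.07 0 -0.29 0 0; -0.01 0 -0.06 0 -0.28 0 0; -0.01 0 -0.06 0 -0.29 0 0; -0.01 0 -0.06 0 -0.28 0 0",
)

```text
time_s: 17.3
eef_pos: [0.4433, -0.2437, 0.0376]
eef_rot: [0.683, -0.683, -0.184, 0.184]
wrist_force: [-3.1, 2.0, 0.8]
opening: -0.001
```

```bash
python3 go.py .0505 .0805 10
```

```text
t 17.3 contact-post est track [-0.0745 -0.0475] z 0.0376 yaw 0.5261 F along 3.32 lat 1.66 Fz 0.85
-0.00 -0.01 -0.07 -0.01 -0.30 -0.00 0 
-0.01 0.00 -0.06 0.00 -0.29 -0.00 0 
-0.01 0.00 -0.06 0.00 -0.28 -0.00 0 
-0.01 0.00 -0.06 0.00 -0.28 -0.00 0 
-0.01 0.00 -0.06 0.00 -0.29 -0.00 0 
-0.01 0.00 -0.06 0.00 -0.28 -0.00 0 
-0.01 0.00 -0.06 0.00 -0.29 -0.00 0 
-0.01 0.00 -0.06 0.00 -0.28 -0.00 0 
-0.01 0.00 -0.06 0.00 -0.29 -0.00 0 
-0.01 0.00 -0.06 0.00 -0.28 -0.00 0
```

apply_moves(
  plan="0 0 -0.06 0 -0.3 0 0; -0.01 0 -0.06 0 -0.29 0 0; -0.01 0 -0.06 0 -0.28 0 0; -0.01 0 -0.06 0 -0.28 0 0; -0.01 0 -0.06 0 -0.29 0 0",
)

```text
time_s: 17.8
eef_pos: [0.45, -0.2574, 0.0376]
eef_rot: [0.665, -0.664, -0.242, 0.242]
wrist_force: [-3.1, 2.7, 0.5]
opening: -0.001
```

apply_moves(
  plan="-0.01 0 -0.06 0 -0.28 0 0; -0.01 0 -0.06 0 -0.29 0 0; -0.01 0 -0.06 0 -0.28 0 0; -0.01 0 -0.06 0 -0.29 0 0; -0.01 0 -0.06 0 -0.28 0 0",
)

```text
time_s: 18.3
eef_pos: [0.4587, -0.2699, 0.0376]
eef_rot: [0.642, -0.641, -0.298, 0.298]
wrist_force: [-2.6, 2.1, 1.7]
opening: 0.003
```

```bash
python3 - <<'E'
from go import *
snap('side','side18'); cur()
cv2.imwrite('pics/j21.png',cv2.resize(cv2.imread('pics/side18.png')[150:235,270:380],None,fx=6,fy=6,interpolation=cv2.INTER_CUBIC))
E
python3 go.py .0805 .1105 10
```

```text
t 18.35 contact-post est track [-0.0536 -0.07  ] z 0.0377 yaw 0.8707 F along 1.6 lat 0.57 Fz -1.07
t 18.35 contact-post est track [-0.0536 -0.07  ] z 0.0377 yaw 0.8707 F along 1.6 lat 0.57 Fz -1.07
-0.01 -0.01 -0.05 0.00 -0.27 -0.00 0 
-0.00 0.01 -0.06 0.00 -0.29 -0.00 0 
-0.01 -0.00 -0.06 0.00 -0.28 -0.00 0 
-0.01 -0.00 -0.06 0.00 -0.28 -0.00 0 
-0.01 -0.00 -0.06 0.00 -0.29 -0.00 0 
-0.01 -0.00 -0.06 0.00 -0.28 -0.00 0 
-0.01 -0.00 -0.06 0.00 -0.29 -0.00 0 
-0.01 -0.00 -0.07 0.00 -0.28 -0.00 0 
-0.01 -0.00 -0.06 0.00 -0.28 -0.00 0 
-0.01 -0.00 -0.06 0.00 -0.29 -0.00 0
```

View pics/j21.png

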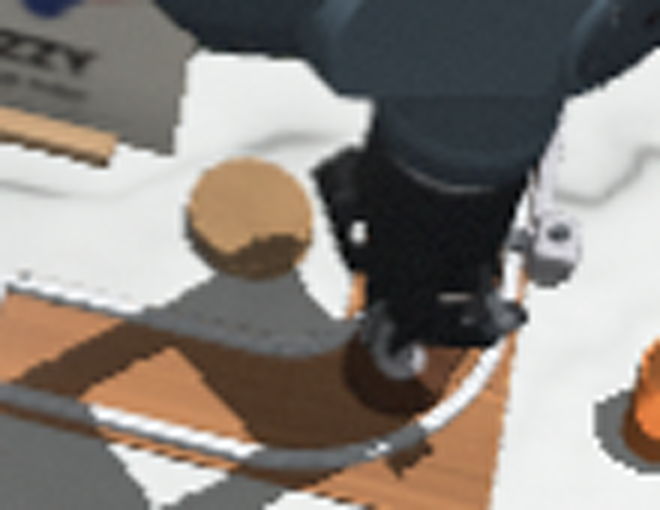

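apply_moves(
  plan="-0.01 0 -0.06 0 -0.27 0 0; -0.01 0 -0.06 0 -0.29 0 0; -0.01 0 -0.06 0 -0.28 0 0; -0.01 0 -0.06 0 -0.28 0 0; -0.01 0 -0.06 0 -0.29 0 0",
)

```text
time_s: 18.85
eef_pos: [0.4695, -0.2809, 0.0376]
eef_rot: [-0.614, 0.614, 0.351, -0.351]
wrist_force: [-1.4, 1.4, 0.2]
opening: -0.001
```

```bash
python3 - <<'E'
from go import *
w=tw(-.0536,-.07); print(proj('side',[[*w,.021],[*w,.062]]))
snap('side','side19'); snap('top','top19'); cur()
q,h=path(.0955); w=tw(*q); q2,h2=path(.0955+.051); w2=tw(*q2)
ovl('side','pics/side19.png',310,160,60,60,6,[(circ(w,.013,.021),(0,255,0)),(circ(w,.008,.062),(0,200,0)),(circ(w2,.0245,.08),(0,0,255))],'pics/j22.png')
cv2.imwrite('pics/j23.png',cv2.resize(cv2.imread('pics/top19.png')[110:230,260:400],None,fx=5,fy=5,interpolation=cv2.INTER_CUBIC))
E
```

```text
[[335.8445 209.6122]
 [338.3504 202.6647]]
t 18.95 contact-post est track [-0.0409 -0.0782] z 0.0378 yaw 1.0368 F along 0.54 lat 0.33 Fz 0.56
```

View pics/j22.png

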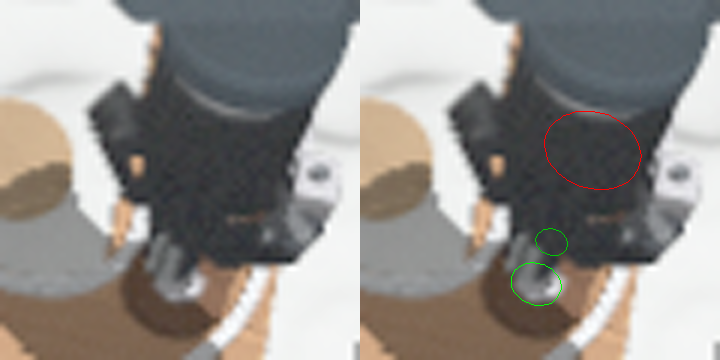

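View pics/j23.png

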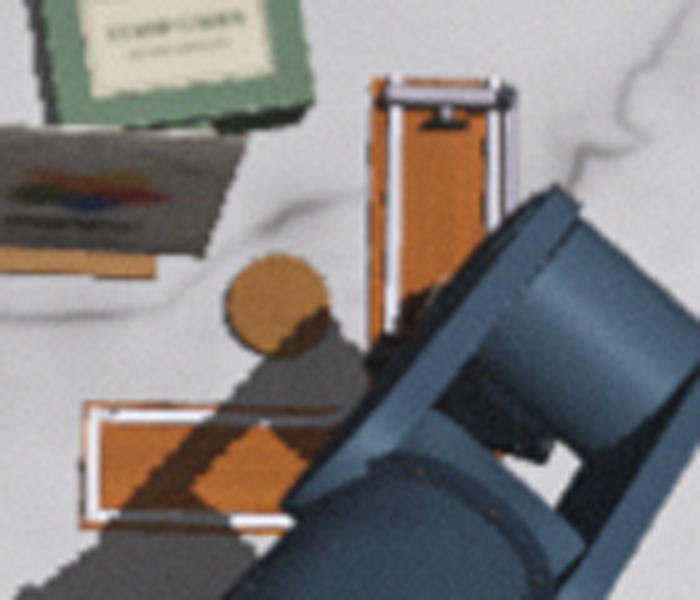

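```bash
python3 go.py .0965 .1265 10
```

```text
t 18.95 contact-post est track [-0.0409 -0.0782] z 0.0378 yaw 1.0368 F along 0.54 lat 0.33 Fz 0.56
-0.01 -0.00 -0.07 0.01 -0.40 -0.00 0 
-0.01 -0.00 -0.06 0.00 -0.29 -0.00 0 
-0.01 -0.00 -0.06 0.00 -0.28 -0.00 0 
-0.00 -0.00 -0.06 0.00 -0.28 -0.00 0 
-0.01 -0.00 -0.06 0.00 -0.29 -0.00 0 
-0.01 -0.00 -0.06 0.00 -0.28 -0.00 0 
-0.01 -0.00 -0.06 0.00 -0.29 -0.00 0 
-0.01 -0.00 -0.07 0.00 -0.28 -0.00 0 
-0.01 -0.00 -0.06 0.00 -0.28 -0.00 0 
-0.01 -0.00 -0.06 0.00 -0.29 -0.00 0
```

apply_moves(
  plan="-0.01 0 -0.05 0 -0.36 0 0; -0.01 0 -0.06 0 -0.29 0 0; -0.01 0 -0.06 0 -0.28 0 0; 0 0 -0.06 0 -0.28 0 0; -0.01 0 -0.06 0 -0.29 0 0",
)

```text
time_s: 19.45
eef_pos: [0.4811, -0.2885, 0.0377]
eef_rot: [0.581, -0.58, -0.404, 0.405]
wrist_force: [-4.9, 1.3, 3.3]
opening: 0.001
```

```bash
python3 go.py .1105 .1345 10
```

```text
t 19.45 contact-post est track [-0.0285 -0.0825] z 0.0377 yaw 1.2174 F along 5.07 lat 0.43 Fz 3.29
-0.02 -0.01 -0.08 -0.01 -0.17 0.00 0 
-0.01 0.00 -0.05 -0.00 -0.22 0.00 0 
-0.00 0.00 -0.05 -0.00 -0.23 0.00 0 
-0.01 0.00 -0.04 -0.00 -0.23 0.00 0 
-0.01 0.00 -0.05 -0.00 -0.23 0.00 0 
-0.01 0.00 -0.05 -0.00 -0.22 0.00 0 
-0.00 0.00 -0.05 -0.00 -0.23 0.00 0 
-0.01 0.00 -0.05 -0.00 -0.23 0.00 0 
-0.01 0.00 -0.04 -0.00 -0.22 0.00 0 
-0.01 0.00 -0.05 -0.00 -0.23 0.00 0
```

apply_moves(
  plan="-0.01 0 -0.04 0 -0.18 0 0; -0.01 0 -0.04 0 -0.2 0 0; 0 0 -0.04 0 -0.2 0 0; -0.01 0 -0.04 0 -0.2 0 0; 0 0 -0.04 0 -0.2 0 0",
)

```text
time_s: 19.95
eef_pos: [0.491, -0.2934, 0.0378]
eef_rot: [-0.555, 0.555, 0.438, -0.438]
wrist_force: [-3.6, 0.2, 1.4]
opening: 0.003
```

```bash
python3 - <<'E'
from go import *
snap('side','side20'); cur()
cv2.imwrite('pics/j24.png',cv2.resize(cv2.imread('pics/side20.png')[140:225,300:390],None,fx=7,fy=7,interpolation=cv2.INTER_CUBIC))
E
python3 go.py .1195 .1395 10
```

```text
t 20.0 contact-post est track [-0.0175 -0.0853] z 0.0379 yaw 1.3376 F along 3.12 lat 0.33 Fz 0.36
t 20.0 contact-post est track [-0.0175 -0.0853] z 0.0379 yaw 1.3376 F along 3.12 lat 0.33 Fz 0.36
-0.02 -0.00 -0.02 0.01 0.02 0.00 0 
-0.00 -0.00 -0.04 0.00 -0.19 0.00 0 
-0.01 -0.00 -0.04 0.00 -0.19 0.00 0 
-0.01 -0.00 -0.04 0.00 -0.19 0.00 0 
-0.00 -0.00 -0.04 0.00 -0.19 0.00 0 
-0.01 -0.00 -0.04 0.00 -0.19 0.00 0 
-0.01 -0.00 -0.04 0.00 -0.19 0.00 0 
-0.00 -0.00 -0.04 0.00 -0.18 0.00 0 
-0.01 -0.00 -0.04 0.00 -0.19 0.00 0 
-0.00 -0.00 -0.04 0.00 -0.07 0.00 0
```

View pics/j24.png

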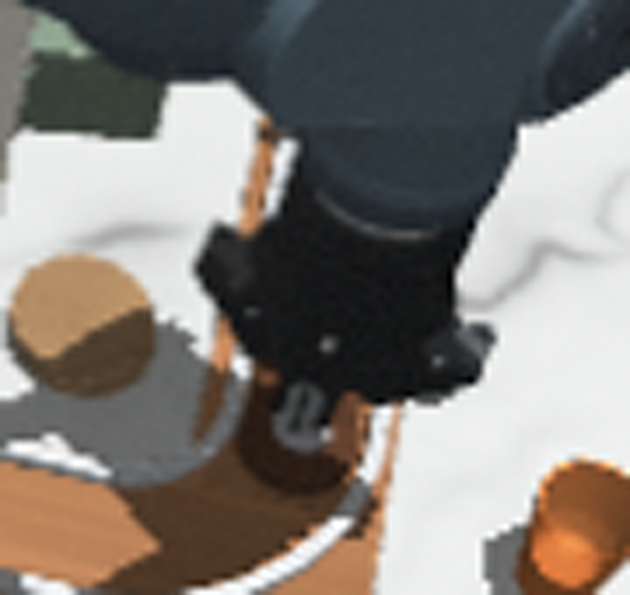

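apply_moves(
  plan="-0.01 0 -0.04 0 -0.05 0 0; 0 0 -0.04 0 -0.16 0 0; -0.01 0 -0.04 0 -0.19 0 0; -0.01 0 -0.04 0 -0.19 0 0; 0 0 -0.04 0 -0.19 0 0",
)

```text
time_s: 20.5
eef_pos: [0.501, -0.2969, 0.0379]
eef_rot: [-0.533, 0.534, 0.464, -0.463]
wrist_force: [-2.2, -0.3, -1.7]
opening: -0.003
```

```bash
python3 go.py .130 .150 10
```

```text
t 20.5 contact-post est track [-0.0076 -0.0869] z 0.0379 yaw 1.4307 F along 2.17 lat 0.61 Fz -1.75
-0.02 -0.00 -0.03 0.01 -0.20 0.00 0 
-0.01 -0.00 -0.04 0.00 -0.19 0.00 0 
-0.01 -0.00 -0.04 0.00 -0.19 0.00 0 
-0.00 -0.00 -0.04 0.00 -0.19 0.00 0 
-0.00 -0.00 -0.04 0.00 -0.02 0.00 0 
-0.00 -0.00 -0.04 0.00 0.00 0.00 0 
-0.00 -0.00 -0.04 0.00 0.00 0.00 0 
-0.00 -0.00 -0.04 0.00 0.00 0.00 0 
-0.00 -0.00 -0.04 0.00 0.00 0.00 0 
-0.00 -0.00 -0.04 0.00 0.00 0.00 0
```

apply_moves(
  plan="-0.02 0 -0.04 0 -0.2 0 0; -0.01 0 -0.04 0 -0.19 0 0; 0 0 -0.04 0 -0.19 0 0; 0 0 -0.04 0 -0.19 0 0; 0 0 -0.04 0 -0.02 0 0",
)

```text
time_s: 21.0
eef_pos: [0.5108, -0.2993, 0.038]
eef_rot: [-0.511, 0.512, 0.489, -0.488]
wrist_force: [-3.0, -0.4, -1.4]
opening: -0.001
```

apply_moves(
  plan="0 0 -0.05 0 0 0 0; 0 0 -0.05 0 0 0 0; 0 0 -0.05 0 0 0 0; 0 0 -0.05 0 0 0 0; 0 0 -0.05 0 0 0 0",
)

```text
time_s: 21.5
eef_pos: [0.5232, -0.2997, 0.038]
eef_rot: [-0.511, 0.512, 0.488, -0.488]
wrist_force: [-3.0, 1.2, -0.4]
opening: 0.001
```

```bash
python3 - <<'E'
from go import *
snap('side','side21'); cur();print(L)
x=.0155
cv2.imwrite('pics/j25.png',cv2.resize(cv2.imread('pics/side21.png')[130:215,300:390],None,fx=7,fy=7,interpolation=cv2.INTER_CUBIC))
E
python3 go.py .153 .163 5
```

```text
t 21.55 contact-post est track [ 0.0153 -0.0873] z 0.0381 yaw 1.5236 F along 1.4 lat -0.6 Fz -1.13
0.13823007675795088
t 21.55 contact-post est track [ 0.0153 -0.0873] z 0.0381 yaw 1.5236 F along 1.4 lat -0.6 Fz -1.13
-0.01 0.00 -0.03 0.02 -0.01 -0.00 0 
-0.00 0.00 -0.04 -0.00 -0.00 -0.00 0 
-0.00 0.00 -0.04 -0.00 -0.00 -0.00 0 
-0.00 0.00 -0.04 -0.00 -0.00 -0.00 0 
-0.00 0.00 -0.04 -0.00 -0.00 -0.00 0
```

View pics/j25.png

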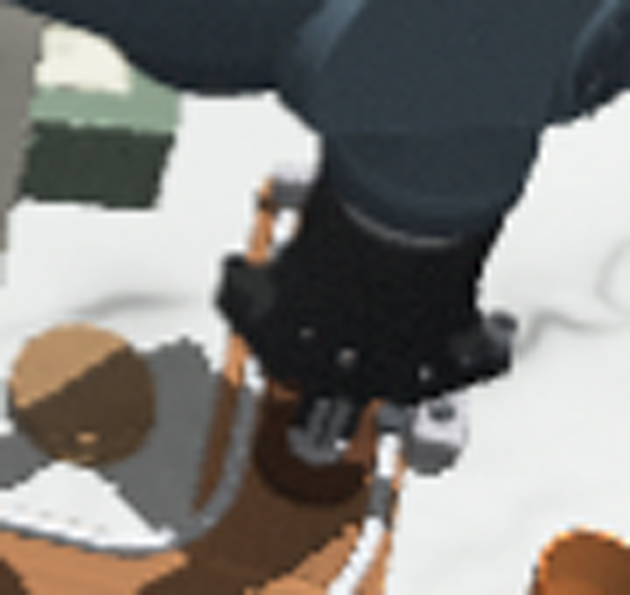

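apply_moves(
  plan="-0.01 0 -0.04 0 0 0 0; 0 0 -0.04 0 0 0 0; 0 0 -0.04 0 0 0 0; 0 0 -0.04 0 0 0 0; 0 0 -0.04 0 0 0 0",
)

```text
time_s: 22.05
eef_pos: [0.533, -0.3006, 0.038]
eef_rot: [-0.511, 0.512, 0.488, -0.488]
wrist_force: [-4.3, 4.2, 1.1]
opening: -0.001
```

apply_moves(
  plan="0 0 -0.04 0 0 0 0; 0 0 -0.04 0 0 0 0; 0 0 -0.04 0 0 0 0; 0 0 -0.04 0 0 0 0; 0 0 -0.04 0 0 0 0",
)

```text
time_s: 22.55
eef_pos: [0.543, -0.3011, 0.0379]
eef_rot: [-0.511, 0.512, 0.488, -0.488]
wrist_force: [-3.0, 3.1, -1.2]
opening: -0.001
```

```bash
python3 go.py .173 .183 5
```

```text
t 22.55 contact-post est track [ 0.0346 -0.0877] z 0.0379 yaw 1.5236 F along 3.09 lat -2.91 Fz -1.16
-0.01 -0.00 -0.04 0.01 -0.01 0.00 0 
0.00 -0.00 -0.04 -0.00 -0.00 0.00 0 
0.00 -0.00 -0.04 -0.00 -0.00 0.00 0 
0.00 -0.00 -0.04 -0.00 -0.00 0.00 0 
0.00 -0.00 -0.04 -0.00 -0.00 0.00 0
```

apply_moves(
  plan="0 0 -0.04 0 0 0 0; 0 0 -0.04 0 0 0 0; 0 0 -0.04 0 0 0 0; 0 0 -0.04 0 0 0 0; 0 0 -0.04 0 0 0 0",
)

```text
time_s: 23.05
eef_pos: [0.5531, -0.3018, 0.038]
eef_rot: [-0.511, 0.512, 0.488, -0.488]
wrist_force: [-2.5, 1.7, -0.6]
opening: 0.001
```

apply_moves(
  plan="0 0 -0.04 0 0 0 0; 0 0 -0.04 0 0 0 0; 0 0 -0.03 0 0 0 0; 0 0 -0.03 0 0 0 0; 0 0 -0.03 0 0 0 0",
)

```text
time_s: 23.55
eef_pos: [0.5616, -0.3024, 0.0382]
eef_rot: [-0.511, 0.512, 0.488, -0.488]
wrist_force: [-2.2, 1.0, -1.4]
opening: -0.001
```

```bash
python3 - <<'E'
from go import *
snap('side','side22'); cur()
cv2.imwrite('pics/j26.png',cv2.resize(cv2.imread('pics/side22.png')[130:215,300:390],None,fx=7,fy=7,interpolation=cv2.INTER_CUBIC))
E
python3 go.py .1915 .1965 5
```

```text
t 23.6 contact-post est track [ 0.0536 -0.0882] z 0.0383 yaw 1.5236 F along 0.94 lat -0.2 Fz -0.46
t 23.6 contact-post est track [ 0.0536 -0.0882] z 0.0383 yaw 1.5236 F along 0.94 lat -0.2 Fz -0.46
0.00 0.01 -0.01 0.02 -0.01 -0.00 0 
0.00 -0.00 -0.02 -0.00 -0.00 -0.00 0 
0.00 -0.00 -0.02 -0.00 -0.00 -0.00 0 
0.00 -0.00 -0.02 -0.00 -0.00 -0.00 0 
0.00 -0.00 -0.02 -0.00 -0.00 -0.00 0
```

View pics/j26.png

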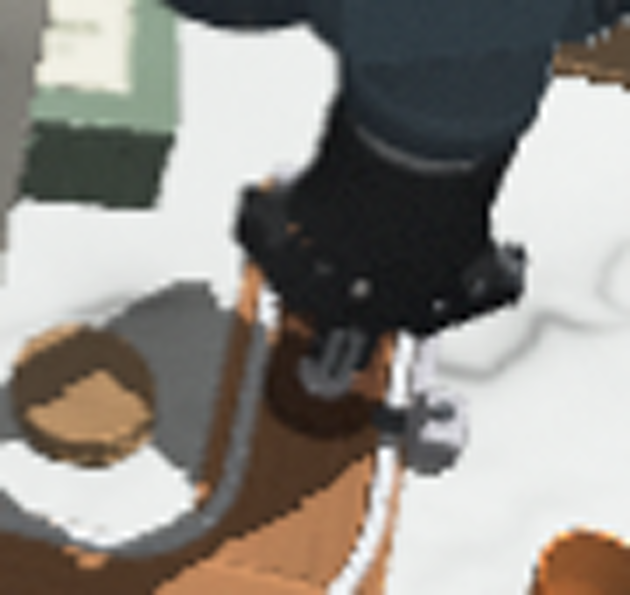

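apply_moves(
  plan="0 0 -0.04 0 0 0 0; 0 0 -0.04 0 0 0 0; 0 0 -0.04 0 0 0 0; 0 0 -0.03 0 0 0 0; 0 0 -0.02 0 0 0 0",
)

```text
time_s: 24.1
eef_pos: [0.5701, -0.3028, 0.0382]
eef_rot: [-0.511, 0.512, 0.488, -0.488]
wrist_force: [-1.0, -0.8, -0.8]
opening: 0.002
```

```bash
python3 - <<'E'
from go import *
cur()
E
```

```text
t 24.1 contact-post est track [ 0.0618 -0.0882] z 0.0382 yaw 1.5237 F along 0.95 lat 0.81 Fz -0.81
```

apply_moves(
  plan="0 0 -0.02 0 0 0 0; 0 0 -0.02 0 0 0 0; 0 0 -0.02 0 0 0 0; 0 0 0 0 0 0 0; 0 0 0 0 0 0 0",
)

```text
time_s: 24.6
eef_pos: [0.5719, -0.3028, 0.0381]
eef_rot: [0.512, -0.511, -0.488, 0.488]
wrist_force: [-7.0, -1.6, 1.3]
opening: -0.001
```

```bash
python3 - <<'E'
from go import *
cur()
snap('side','side23'); cur()
x=.0650
w=tw(x,-.088);w2=tw(x+.05,-.088);cb=tw(.0465,-.1155)
ovl('side','pics/side23.png',320,140,55,65,7,[(circ(w,.013,.021),(0,255,0)),(circ(w,.028,.018),(0,255,255)),(circ(cb,.007,.012),(255,0,0))],'pics/j27.png')
E
```

```text
t 24.6 contact-post est track [ 0.0636 -0.0881] z 0.0381 yaw 1.5236 F along 6.88 lat 1.89 Fz 1.26
t 24.65 contact-post est track [ 0.0636 -0.0881] z 0.0381 yaw 1.5236 F along 6.95 lat 1.16 Fz 2.22
```

View pics/j27.png

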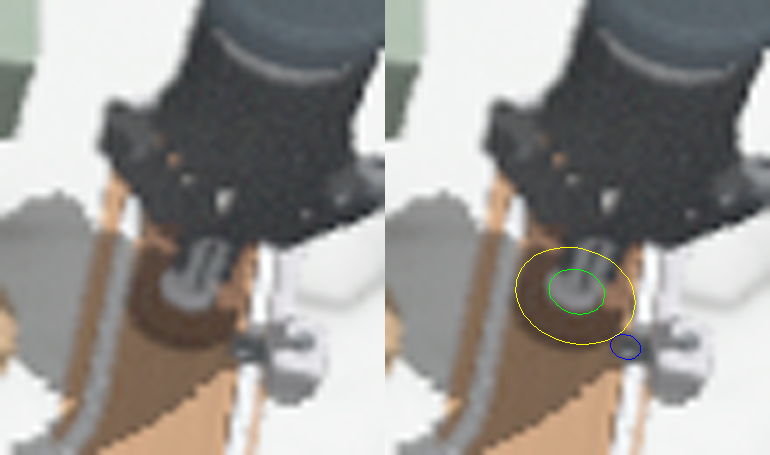

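```bash
python3 - <<'E'
import cv2,numpy as np
o=[]
for f in('side0','side21','side22','side23'):
    c=cv2.imread(f'pics/{f}.png')[178:202,335:367].astype(float); c=255*(c/255)**.55
    o.append(cv2.resize(c.astype(np.uint8),None,fx=12,fy=12,interpolation=cv2.INTER_CUBIC))
cv2.imwrite('pics/j28.png',np.vstack([np.hstack(o[:2]),np.hstack(o[2:])]))
E
```

```text
(no output)
```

View pics/j28.png

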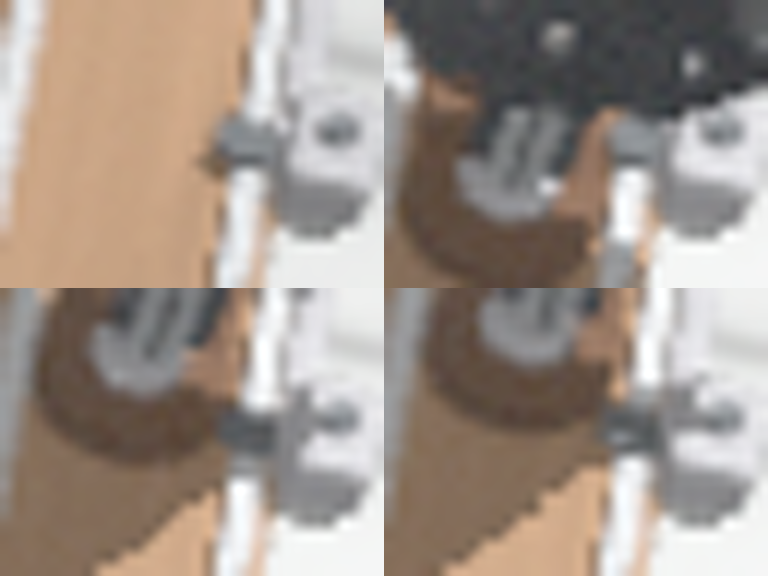

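apply_moves(
  plan="0 0 0.02 0 0 0 0; 0 0 0.02 0 0 0 0; 0 0 0.02 0 0 0 0; 0 0 0.04 0 0 0 0; 0 0 0.06 0 0 0 0",
)

```text
time_s: 25.15
eef_pos: [0.5652, -0.3022, 0.0382]
eef_rot: [-0.511, 0.512, 0.489, -0.488]
wrist_force: [-0.1, 0.3, -0.6]
opening: -0.001
```

apply_moves(
  plan="0 0 0.2 0 0 0 0; 0 0 0.3 0 0 0 0; 0 -0.3 0.2 0 0 0 0; 0 -0.7 0.2 0 0 0 0; 0 -0.9 0.4 0 0 0 0",
)

```text
time_s: 25.65
eef_pos: [0.498, -0.298, 0.1319]
eef_rot: [0.513, -0.51, -0.488, 0.488]
wrist_force: [1.2, -0.6, 0.1]
opening: -0.003
```

apply_moves(
  plan="0 -0.9 0.9 0 0 0 0; 0 -0.6 0.9 0 0 0 0; 0 -0.2 0.9 0 0 0 0; 0 0 0.6 0 0 0 0; 0 0 0.2 0 0 0 0",
)

```text
time_s: 26.15
eef_pos: [0.3356, -0.2912, 0.2061]
eef_rot: [-0.512, 0.513, 0.488, -0.487]
wrist_force: [0.1, 0.2, 0.0]
opening: 0.001
```

```bash
python3 - <<'E'
from go import *
show()
snap('side','side24');snap('top','top24')
cv2.imwrite('pics/j29.png',cv2.resize(cv2.imread('pics/side24.png')[145:215,310:380],None,fx=8,fy=8,interpolation=cv2.INTER_CUBIC))
cv2.imwrite('pics/j30.png',cv2.resize(cv2.imread('pics/top24.png')[110:190,310:390],None,fx=7,fy=7,interpolation=cv2.INTER_CUBIC))
E
```

```text
t 26.15 tcp [ 0.3356 -0.2912  0.2061] toolx [ 0.049   0.9988 -0.0009] tooly [ 0.0014 -0.001  -1.    ] q [-0.9834 -0.115   1.932   0.0006  1.3231 -2.5053] F [0.1191 0.1645 0.0302] open 0.001
```

View pics/j29.png

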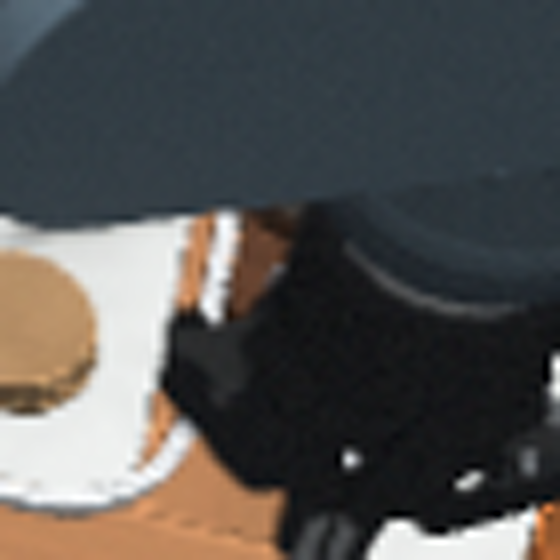

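View pics/j30.png

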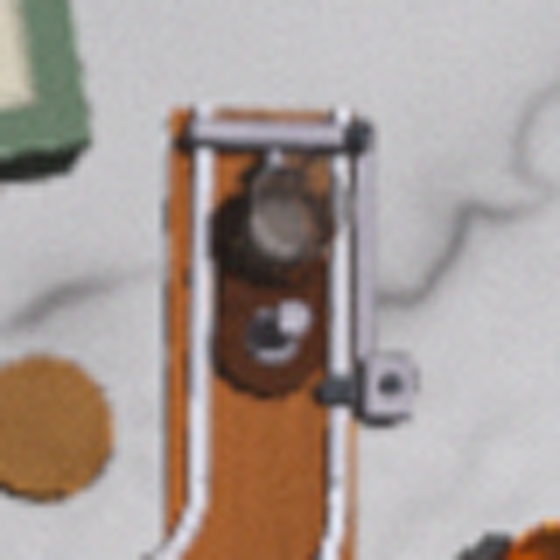

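```bash
python3 - <<'E'
from go import *
def tot(X): 
    c,s=np.cos(p[2]),np.sin(p[2]); d=np.atleast_2d(X)[:,:2]-p[:2]; return d@np.array([[c,-s],[s,c]])
f=lambda u,v:((u+.5)/7-.5+310,(v+.5)/7-.5+110)
print('post top',tot(onz('top',[f(294,318)],.062)),'flange',tot(onz('top',[f(271,333)],.021)),'catch',tot(onz('top',[f(330,390)],.012)))
print('catch0',tot(onz('top',[(358,165)],.012)))
w=tw(.0675,-.088);w2=tw(.1175,-.088)
ovl('top','pics/top24.png',330,120,35,50,10,[(circ(w,.013,.021),(0,255,0)),(circ(w,.028,.018),(0,255,255)),(circ(w,.008,.062),(0,255,0)),(circ(w2,.0265,.027),(255,255,0)),(circ(w2,.0245,.08),(0,0,255)),(circ(w2,.019,.018),(255,0,0))],'pics/j31.png')
E
```

```text
post top [[ 0.068 -0.087]] flange [[ 0.0695 -0.086 ]] catch [[ 0.0447 -0.1165]]
catch0 [[ 0.0458 -0.1208]]
```

View pics/j31.png

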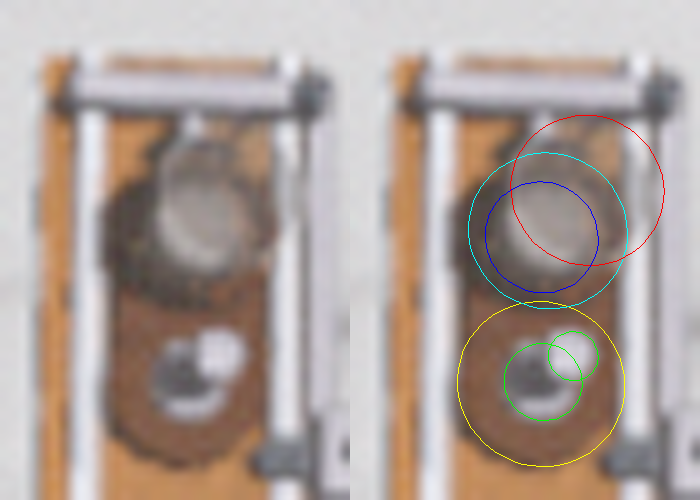

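apply_moves(
  plan="0.4 -0.3 0 0 0 0 0; 0.9 -0.3 0 0 0 0 0; 0.9 0 0 0 0 0 0; 0.9 0 0 0 0 0 0; 0.9 0 0 0 0 0 0",
)

```text
time_s: 26.75
eef_pos: [0.3481, -0.09, 0.236]
eef_rot: [-0.511, 0.512, 0.489, -0.487]
wrist_force: [1.1, 0.2, 0.0]
opening: -0.005
```

apply_moves(
  plan="0.9 0 0 0 0 0 0; 0.6 0 0 0 0 0 0; 0.3 0 0 0 0 0 0; 0 0 0 0 0 0 0; 0 0 0 0 0 0 0",
)

```text
time_s: 27.25
eef_pos: [0.3521, -0.0017, 0.2358]
eef_rot: [-0.511, 0.511, 0.489, -0.488]
wrist_force: [0.3, -0.4, -0.1]
opening: -0.0
```

```bash
python3 - <<'E'
from go import *
snap('side','side25')
w2=tw(.1175,-.088)
ovl('side','pics/side25.png',325,145,45,55,8,[(circ(w2,.0245,.08),(0,0,255)),(circ(w2,.019,.018),(255,0,0))],'pics/j32.png')
E
```

```text
(no output)
```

View pics/j32.png

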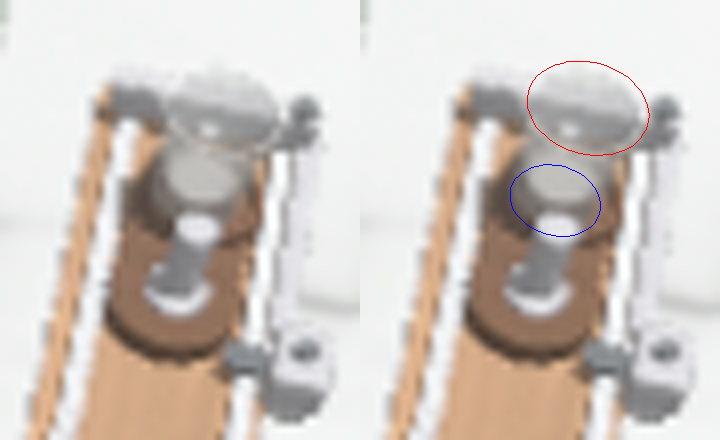

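View pics/side25.png

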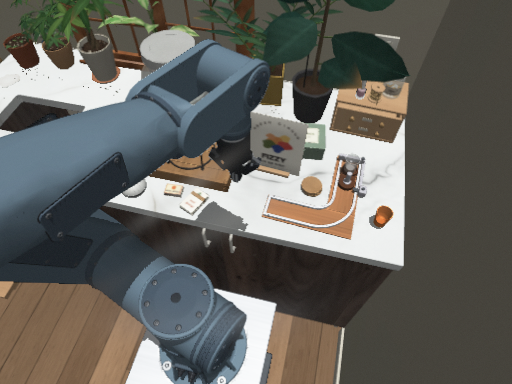

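The side view shows the glass upright in the recess at crop (215,150). The carrier is at the buffer, the catch bolt is out behind its rear disc at crop (240,358), and the arm is clear. I'm handing in.

```bash
python3 -c "
from bench import ctrl
print(ctrl.hand_in())"
```

```text
the job is handed in; nothing more can be done
None
```

The job is handed in, and my last pictures show the carrier home with the glass standing in it. I set the clear glass in the recess and let go. Then I pushed the carrier along both legs from behind its post with closed fingers, using about 2–5 N. I stopped when the end buffer pushed back at about 7 N, backed off and moved the arm clear, at about 27 s of the 72 s.

**Last checks:**
- **Position:** the top view puts the post about 23 mm past the catch and about 1–2 mm off the centre line.
- **Catch and glass:** both views show the catch bolt out behind the rear disc. The glass stands upright in the recess.
- **Bystanders:** the coasters, matchbox and cards look unmoved in the last side picture. The arm partly hides the bell there, but nothing came near it.

**What disagreed:**
- **Fingers in the pictures:** they appeared 10–20 mm shorter than stated and a few mm off to one side. The touch on the post came about 4 mm from where the stated finger size put it, so I used the touch as the reference.
- **Carrier position:** from the fingers I got 63.6 mm along the second leg while the buffer was pressed. The top view gave 67–69 mm after I let go. The buffer force and the view of the catch both agree with it being home.

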